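# Bead the seam, read the drivers and seat them

### The arm

A 6-joint arm with a two-finger parallel gripper is mounted at the origin on the work surface. World frame = base frame: x ahead of the robot, y to its left, z up, the work surface at z = 0. Lengths are in m, angles in degrees, forces in N, time in s.
With the tool pointing down it reaches from about 0.3 to 0.75 m from the base axis. Payload 8.5 kg.
Tool frame: the origin (TCP) lies midway between the tips of the shut fingers; the grasp point (between the pads) lies 19 mm behind it (env.grasp_offset is the distance from the TCP to the grasp point, in m); z points along the fingers, y is the line along which they close (so a half turn about z gives the same grasp; the last joint's range is limited). The gripper opens to 85 mm and grips with 20 to 120 N. Pads are 22 mm wide; open, the fingers measure 114 mm over their backs; the gripper's body (76 mm by 85 mm) begins 54 mm behind the grasp point. The pads swing forward as they close: fully open they stand 13 mm farther back than shut.
Start: joints at [-80.46, 21.807, 74.336, -0, 83.858, -12.336], TCP at [0.205, -0.51, 0.231] pointing down, gripper open.
Joint ranges: [-178.18, 178.18], [-50.72, 133.34], [12.68, 142.11], [-81.47, 261.47], [9.98, 163.14], [-165.26, 165.26]. Speed limits (degrees/s): [136.94, 136.94, 180, 180, 180, 180].

### API

Orientations are given as a 3x3 rotation matrix whose columns are the frame's x, y, z axes.
In Python, from rig import env gives the robot as it stands.
- The arm moves only by the tool servo_tool, never from a script. Its argument "deltas" is text: rows parted by semicolons, each of 7 numbers parted by spaces: the opening, from 0 (shut) to 1 (fully open), then the shift along the tool's x, y, z in mm, then the turn, a rotation vector about the tool's x, y, z in rad. A call has 1 to 8 rows; each row shifts and turns the commanded pose from where the row before left it, along the tool's axes as they then stand; what a row does not reach is not made up. A row lasts 1/12 s, in which the tool goes at most 41.7 mm and 7.16 degrees, less where a joint would pass 70% of its speed; a pose out of reach is approached as far as the arm can. A call is refused whole if a number of a shift passes 41.7 or a number of a turn 0.125, either way. A call with a gripper value outside its range is refused whole. The fingers move at their own pace and stop on an object; "newtons" is the grip in N (left out, the last holds). Time passes only in rows, so rows that do not move let the fingers close. It gives the time, the measured TCP pose, the force, the opening and the grip force at its end, in the units of the state.
- env.observe(): the state, without advancing time (a new reading comes with each control period).
- env.get_image(name): name is "scene" or "top" or "wrist"; returns a dict with "img" (480x640x3 uint8, red, green, blue), "depth" (480x640 float32, m along the optical axis (not along the pixel's ray), 0 where there is no reading), "camera_matrix" (3x3 intrinsics, pixels), "D" ([k1, k2, p1, p2, k3] as OpenCV has them; the pictures are not rectified), "world_to_cam" (4x4, takes a point from world to camera coordinates). Camera axes: x right, y down, z forward; pixel columns grow to the right and rows downward; lengths in m; the calibration is good to about 2 mm. A picture is of the moment at which its call begins.
- env.close_job(): hands the job in; it is judged then, once.
Trained networks look in a picture, given as the dict that the camera call returned (one of the last four; its "shot" number tells which), for a name from the list of things; names that differ only in an ending like _2 or _b are one class to them, and where a whole thing is asked for, a point or a joint stands for the part that bears it (a point fixed in the world has none). Each returns a list of dicts, best first, with "conf" (0 to 1); they miss things now and then, are a little off and sometimes report something else, mostly with a low value. They report only what shows in the picture. A call takes as long as a camera call. They do not tell look-alikes from the thing itself.
- env.spot_in(name, picture): "bbox" ([centre column, centre row, width, height] in pixels, round what is visible of it).
- env.spot_point(name, picture): "uv" ([column, row] in pixels: a listed point, or the origin of a listed thing).
The state is a dict: "time_s": time; "q": joint angles; "qvel": joint speeds; "joint_efforts": joint torques, N m; "position": TCP position; "tool_rot": TCP orientation; "ft_force": force on the tool from outside, world axes, zero at the start; "wrist_torque": the same for the moment, N m; "grip_width": finger opening in m; "gripper_force": force on a finger pad.
Only numpy, scipy, OpenCV 4.12 (cv2) and the standard library are available. Lean on these libraries where they do the work, as an engineer would, in place of code of your own. Each camera call takes 0.05 s, during which the arm holds its last target. There are 200 camera calls.

### The job

Take the dispensing pen from its stand, put its tip down into the seam of the cabinet front at the green dot, and guide it slowly (2 to 3 cm a second) and lightly, without lifting out, all the way along the seam to the red dot; then lift it clear and park it upright in its stand again. Then take the loudspeaker drivers that are there, in the order blue, yellow, white: hold each one magnet up and still for a second at the reading eye's focus, first with its brass tabs squarely facing the lens, then with its coloured label facing it, and set it flat in the seat of its colour with its tabs towards the brass mark. Keep the pen tip well above the front except at the seam, leave the other things on the bench where they are, and if a driver is knocked out of place, put it right.

Things in the scene. Friction and masses are not known exactly. Their poses are not given: they have to be found in the camera images.
- front: Black cabinet front fixed face down in a jig, 155 x 330 mm, top 22 mm above the bench; origin: centre of its underside. A U-shaped seam (groove 12 mm wide, 10 mm deep, silver floor, square corners) runs round three seats: legs along x at y = 135 (start, green dot) and y = -135 mm (end, red dot), from x = -60 mm (closed ends) to the cross piece, which runs along y at x = 50 mm
- seam_start (a point): On the seam's floor, on its centre line, 10 mm from the end of the leg beside the green dot: where the bead starts
- seam_bend1 (a point): On the seam's floor, centre of the first corner after the start
- seam_bend2 (a point): On the seam's floor, centre of the second corner
- seam_end (a point): On the seam's floor, on its centre line, 10 mm from the end of the leg beside the red dot: where the bead ends
- pen: Dispensing pen, 60 g, 135 mm long, standing tip down in its stand: steel needle 4 mm across (0 to 20 mm up from the tip), blue nozzle 10 mm across (20 to 55 mm), orange handle 18 x 18 mm (55 to 135 mm up), its faces square to the pen's x and y; origin at the point of the needle, z up along the pen
- stand: Fixed pen stand, 66 x 60 mm, 85 mm high, foot 80 mm square; origin: centre of its underside, on the well's axis. The handle stands in a 24 mm square well 20 mm deep in its blue top, faces square to the stand's x and y; the nozzle hangs through a 15 mm square hole below. The parked pen's tip is 10 mm, its handle 65 to 145 mm above the bench
- eye_focus (a point): Where the centre of a driver's underside is to be for reading: 55 mm above the bench, 70 mm straight out from the lens of the fixed reading eye; x axis points level into the lens, z up. The eye is a white 50 mm head on a post, 100 mm high, 70 mm foot, with a round black and red lens 75 mm above the bench
- driver_blue: Loudspeaker driver standing magnet up, about 140 g, 40 mm high: square steel frame 52 x 52 x 4 mm, black housing, round grey magnet 40 mm across from 16 to 40 mm up (grip here) with a blue dot on top; brass tabs low on its +x side, blue label low on its +y side; origin at the centre of its underside, z up. May be absent
- driver_blue_tabs (a point): Its brass tabs, 28 mm out from its axis along +x, 10 mm up
- seat_blue (a point): Centre of the floor of the seat with the blue bar beside it (bar on the side away from the seam's cross piece): square recess 58 x 58 mm, 5 mm deep, floor 17 mm above the bench, sides along the front's x and y; the brass mark is on the seat's +x side (towards the cross piece)
- driver_yellow: Loudspeaker driver standing magnet up, about 140 g, 40 mm high: square steel frame 52 x 52 x 4 mm, black housing, round grey magnet 40 mm across from 16 to 40 mm up (grip here) with a yellow dot on top; brass tabs low on its +x side, yellow label low on its +y side; origin at the centre of its underside, z up. May be absent
- driver_yellow_tabs (a point): Its brass tabs, 28 mm out from its axis along +x, 10 mm up
- seat_yellow (a point): Centre of the floor of the seat with the yellow bar beside it (bar on the side away from the seam's cross piece): square recess 58 x 58 mm, 5 mm deep, floor 17 mm above the bench, sides along the front's x and y; the brass mark is on the seat's +x side (towards the cross piece)
- driver_white: Loudspeaker driver standing magnet up, about 140 g, 40 mm high: square steel frame 52 x 52 x 4 mm, black housing, round grey magnet 40 mm across from 16 to 40 mm up (grip here) with a white dot on top; brass tabs low on its +x side, white label low on its +y side; origin at the centre of its underside, z up. May be absent
- driver_white_tabs (a point): Its brass tabs, 28 mm out from its axis along +x, 10 mm up
- seat_white (a point): Centre of the floor of the seat with the white bar beside it (bar on the side away from the seam's cross piece): square recess 58 x 58 mm, 5 mm deep, floor 17 mm above the bench, sides along the front's x and y; the brass mark is on the seat's +x side (towards the cross piece)
- tape_roll: Bystander: yellow tape roll, 64 mm across, 20 mm high; origin under its centre
- glue_jar: Bystander: adhesive jar, 52 mm across, 60 mm high; origin under its centre
- spare_magnet: Bystander: dark ring magnet, 60 mm across, 14 mm high; origin under its centre
- screwdriver: Bystander: screwdriver lying near the back; origin under its centre
- brush: Bystander: small brush lying at the back left; origin under its centre
- cleaner: Bystander: cleaner bottle, 52 mm across, 130 mm high, at the back; origin under its centre
- knurled_nut: Bystander: steel knurled nut, 26 mm across, 12 mm high; origin under its centre
Mind the look-alikes: they are no part of the job. What is shaped like the driver_yellow but turquoise is not meant. What is shaped like the driver_white but brown or orange is not meant.

How it is judged (in metres and radians):
On the way, in this order (a step that is already met when the one before it is completed fails the run):
1. the pen's tip is down in the seam at its start, by the green dot (horizontal distance between pen and seam_start below 0.007 m and z of pen in the frame of front below 0.02 m), for 0.05 s.
2. it has followed the seam to the first corner (horizontal distance between pen and seam_bend1 below 0.007 m and z of pen in the frame of front below 0.02 m), for 0.05 s.
3. it has followed the seam to the second corner (horizontal distance between pen and seam_bend2 below 0.007 m and z of pen in the frame of front below 0.02 m), for 0.05 s.
4. it has followed the seam to its end, by the red dot (horizontal distance between pen and seam_end below 0.007 m and z of pen in the frame of front below 0.02 m), for 0.05 s.
5. the blue driver is held still before the eye with its brass tabs facing the lens (distance between driver_blue and eye_focus below 0.02 m and angle between driver_blue's own z axis and vertical below 0.25 rad and linear speed of driver_blue below 0.04 m/s and angle between the x axis of driver_blue and the x axis of eye_focus, either way round below 0.25 rad and x of driver_blue_tabs in the frame of eye_focus above 0.005 m), for 0.4 s.
6. the blue driver is held still before the eye with its label facing the lens (distance between driver_blue and eye_focus below 0.02 m and angle between driver_blue's own z axis and vertical below 0.25 rad and linear speed of driver_blue below 0.04 m/s and angle between the y axis of driver_blue and the x axis of eye_focus, either way round below 0.25 rad and y of driver_blue_tabs in the frame of eye_focus below -0.005 m), for 0.4 s.
7. the yellow driver is held still before the eye with its brass tabs facing the lens (distance between driver_yellow and eye_focus below 0.02 m and angle between driver_yellow's own z axis and vertical below 0.25 rad and linear speed of driver_yellow below 0.04 m/s and angle between the x axis of driver_yellow and the x axis of eye_focus, either way round below 0.25 rad and x of driver_yellow_tabs in the frame of eye_focus above 0.005 m), for 0.4 s.
8. the yellow driver is held still before the eye with its label facing the lens (distance between driver_yellow and eye_focus below 0.02 m and angle between driver_yellow's own z axis and vertical below 0.25 rad and linear speed of driver_yellow below 0.04 m/s and angle between the y axis of driver_yellow and the x axis of eye_focus, either way round below 0.25 rad and y of driver_yellow_tabs in the frame of eye_focus below -0.005 m), for 0.4 s.
9. the white driver is held still before the eye with its brass tabs facing the lens (distance between driver_white and eye_focus below 0.02 m and angle between driver_white's own z axis and vertical below 0.25 rad and linear speed of driver_white below 0.04 m/s and angle between the x axis of driver_white and the x axis of eye_focus, either way round below 0.25 rad and x of driver_white_tabs in the frame of eye_focus above 0.005 m), for 0.4 s.
10. the white driver is held still before the eye with its label facing the lens (distance between driver_white and eye_focus below 0.02 m and angle between driver_white's own z axis and vertical below 0.25 rad and linear speed of driver_white below 0.04 m/s and angle between the y axis of driver_white and the x axis of eye_focus, either way round below 0.25 rad and y of driver_white_tabs in the frame of eye_focus below -0.005 m), for 0.4 s.
At the end, for the whole second after the job is handed in: The pen stands upright in its stand, tip within 6 mm of the well's axis; every driver present lies flat in the seat of its colour, centre within 6 mm, turned with the tabs towards the brass mark within 0.25 rad; all at rest (horizontal distance between pen and stand below 0.006 m and height (world z) of pen between 0.005 and 0.014 m and angle between pen's own z axis and vertical below 0.08 rad and linear speed of each of pen, driver_blue, driver_yellow, driver_white below 0.02 m/s and horizontal distance between driver_blue and seat_blue below 0.006 m and x of each of driver_blue_tabs, driver_yellow_tabs, driver_white_tabs in the frame of front above 0.008 m and angle between the x axis of each of driver_blue, driver_yellow, driver_white and the x axis of front, either way round below 0.25 rad and z of each of driver_blue, driver_yellow, driver_white in the frame of front below 0.0195 m and angle between each of driver_blue, driver_yellow, driver_white's own z axis and vertical below 0.06 rad and horizontal distance between driver_yellow and seat_yellow below 0.006 m and horizontal distance between driver_white and seat_white below 0.006 m); the robot touches nothing.
It fails at once if the pen's tip is 3 to 15 mm above the front's top along the seam anywhere but within 25 mm of its two ends (lifted out on the way) (z of pen in the frame of front between 0.025 and 0.037 m and ((x of pen in the frame of front between -0.025 and 0.07 m and y of pen in the frame of front between 0.12 and 0.15 m) or (x of pen in the frame of front between 0.03 and 0.07 m and y of pen in the frame of front between -0.15 and 0.15 m) or (x of pen in the frame of front between -0.025 and 0.07 m and y of pen in the frame of front between -0.15 and -0.12 m))).
It fails at once if the pen moves faster than 60 mm/s while its tip is down in the seam, more than 15 mm from the seam's start and end points (z of pen in the frame of front below 0.02 m and (x of pen in the frame of front between -0.035 and 0.057 m and y of pen in the frame of front between -0.142 and 0.142 m) and linear speed of pen above 0.06 m/s).
It fails at once if the pen presses on the front with more than 40 N (contact force between pen and front above 40 N).
It fails at once if a bystander is moved more than 30 mm (distance of any of tape_roll, glue_jar, spare_magnet, screwdriver, brush, cleaner, knurled_nut from where it was at the start of the episode above 0.03 m).
Of driver_blue, driver_yellow, driver_white only 2 to 3 are there at a start; the rules pass over those that are not, and their reading is None.
At some moment in a run one of driver_blue, driver_yellow, driver_white may be knocked a few centimetres aside while the robot is not near it.
It also fails if it takes over 210 s, if anything falls off the work surface, if the arm or the gripper's body presses on something with over 40 N, if the wrist force passes 120 N, or if a joint passes its speed limit or range.

## Working session

There is one attempt and no reset: what is moved stays moved. The work goes in short steps, Python scripts to look and compute and a tool call to move; the robot and the scene stay as the last step left them, time stands still between calls to the robot, and variables do not carry over. Pictures are saved under pics/ and viewed, at most 18 in all, crops included, and the job is handed in when it is done.

Besides the shell and the picture viewer there is one more tool, called after ">>>" in YAML: its name, and indented under it one key for each argument. servo_tool: Moves the arm, as the interface text tells. Its arguments: {"type":"object","properties":{"deltas":{"type":"string"},"newtons":{"type":"number"}},"required":["deltas"]}

```bash
ls; mkdir -p pics; cat > h.py <<'E'
import numpy as np, cv2
from rig import env
def shot(n, f=None):
    p=env.get_image(n)
    if f: cv2.imwrite('pics/'+f,p['img'][:,:,::-1])
    return p
def ray(p,uv,z):
    u=cv2.undistortPoints(np.array([[uv]],float),p['camera_matrix'],np.array(p['D'],float))[0,0]
    T=np.linalg.inv(p['world_to_cam']); d=T[:3,:3]@[u[0],u[1],1]; o=T[:3,3]
    return o+d*(z-o[2])/d[2]
def proj(p,X):
    X=np.atleast_2d(X).astype(float); W=p['world_to_cam']
    return cv2.projectPoints(X,cv2.Rodrigues(W[:3,:3])[0],W[:3,3],p['camera_matrix'],np.array(p['D'],float))[0][:,0]
E
python3 - <<'E'
from h import *
s=env.observe(); print(s['position'],np.round(s['tool_rot'],3).tolist(),s['grip_width'],s['ft_force'])
hz=dict(seam_start=.012,seam_bend1=.012,seam_bend2=.012,seam_end=.012,pen=.01,stand=0,eye_focus=.055,driver_blue=0,driver_yellow=0,driver_white=0,driver_blue_tabs=.01,driver_yellow_tabs=.01,driver_white_tabs=.01,seat_blue=.017,seat_yellow=.017,seat_white=.017,front=0,glue_jar=0,cleaner=0)
for n in ['top','scene']:
    p=shot(n,n+'0.png')
    print(n,np.linalg.inv(p['world_to_cam'])[:3,3])
    for k,z in hz.items():
        for r in env.spot_point(k,p)[:3]: print(k,round(r['conf'],2),np.round(r['uv']),np.round(ray(p,r['uv'],z),4)[:2])
print(env.observe()['time_s'])
E
```

```text
pics
[ 0.20486101 -0.51011409  0.2306991 ] [[0.928, 0.373, -0.0], [0.373, -0.928, 0.001], [0.0, -0.001, -1.0]] 0.08548506224593204 [-0.12413361 -0.09791115  0.68556806]
top [0.26644459 0.07584529 1.11040787]
seam_start 0.56 [321. 259.] [0.4816 0.0889]
seam_start 0.19 [485. 232.] [ 0.5958 -0.3277]
seam_bend1 0.93 [424. 239.] [ 0.5617 -0.1682]
seam_bend1 0.65 [324. 220.] [0.5853 0.0913]
seam_bend2 0.93 [424. 239.] [ 0.5617 -0.1682]
seam_bend2 0.65 [324. 220.] [0.5853 0.0913]
seam_end 0.63 [426. 272.] [ 0.4753 -0.1794]
seam_end 0.56 [478. 310.] [ 0.3921 -0.3131]
pen 0.67 [478. 312.] [ 0.3894 -0.3144]
pen 0.45 [393. 308.] [ 0.3767 -0.101 ]
stand 0.64 [479. 312.] [ 0.3914 -0.3217]
eye_focus 0.77 [485. 230.] [ 0.5879 -0.3108]
eye_focus 0.32 [411. 256.] [ 0.5025 -0.1292]
driver_blue 0.97 [234. 289.] [0.3844 0.299 ]
driver_yellow 0.91 [192. 298.] [0.3511 0.4022]
driver_yellow 0.79 [252. 334.] [0.2794 0.2394]
driver_yellow 0.77 [231. 241.] [0.5068 0.3247]
driver_white 0.78 [148. 306.] [0.317  0.5084]
driver_white 0.72 [184. 338.] [0.2491 0.4042]
driver_white 0.68 [394. 308.] [ 0.3788 -0.1055]
[... 1516 characters left out ...]
r_yellow_tabs 0.65 [417. 281.] [0.5088 0.2883]
driver_yellow_tabs 0.59 [485. 236.] [0.3179 0.4175]
driver_yellow_tabs 0.59 [413. 209.] [0.2487 0.2425]
driver_white_tabs 0.8 [514. 242.] [0.324  0.4822]
driver_white_tabs 0.77 [478. 285.] [0.4901 0.4126]
driver_white_tabs 0.67 [424. 252.] [0.4081 0.2899]
seat_blue 0.72 [300. 262.] [0.5168 0.0338]
seat_blue 0.44 [416. 278.] [0.5089 0.2865]
seat_yellow 0.63 [262. 255.] [ 0.5145 -0.053 ]
seat_yellow 0.52 [385. 332.] [0.6739 0.2497]
seat_white 0.92 [232. 251.] [ 0.516  -0.1227]
front 0.73 [264. 263.] [ 0.519  -0.0471]
glue_jar 0.69 [261. 220.] [ 0.3694 -0.1081]
glue_jar 0.65 [418. 278.] [0.4863 0.2875]
cleaner 0.64 [153. 333.] [ 0.7701 -0.1868]
2.0
```

View pics/top0.png

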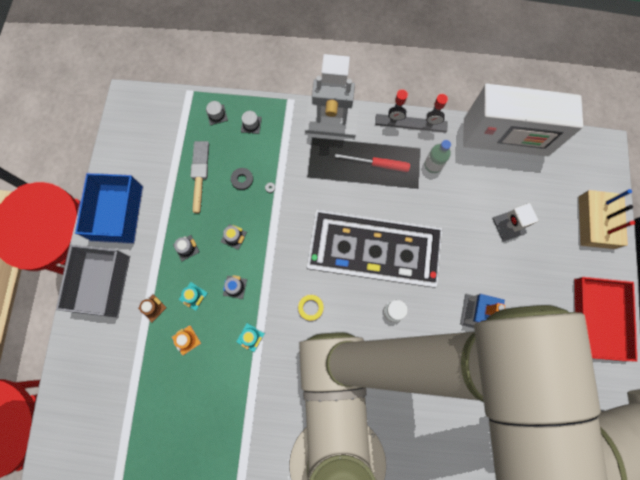

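View pics/scene0.png

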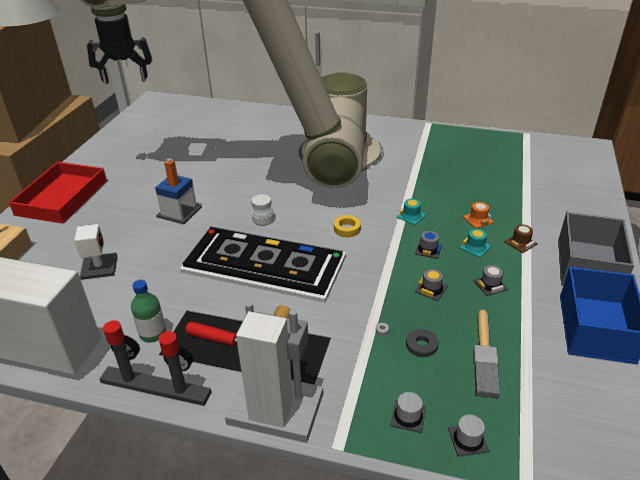

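>>> servo_tool:
  deltas: "1 0 0 -25 0 0 0.125; 1 0 0 -25 0 0 0.125; 1 0 0 -25 0 0 0.125; 1 0 0 0 0 0 0.007; 1 26 -27 0 0 0 0; 1 26 -27 0 0 0 0; 1 26 -27 0 0 0 0; 1 26 -27 0 0 0 0"
  newtons: 40

```text
time_s: 2.67
position: [0.3097, -0.401, 0.3059]
tool_rot: [[1.0, 0.0, -0.0], [0.0, -1.0, 0.0], [-0.0, -0.0, -1.0]]
ft_force: [0.5, -0.8, 0.1]
grip_width: 0.0853
gripper_force: 0.0
```

>>> servo_tool:
  deltas: "1 26 -27 0 0 0 0; 1 26 -27 0 0 0 0; 1 0 0 0 0 0 0; 1 0 0 0 0 0 0"

```text
time_s: 3.0
position: [0.3619, -0.3471, 0.3062]
tool_rot: [[1.0, 0.004, -0.0], [0.004, -1.0, 0.0], [-0.0, -0.0, -1.0]]
ft_force: [0.4, -0.3, -0.8]
grip_width: 0.0857
gripper_force: 0.0
```

```bash
python3 - <<'E'
from h import *
s=env.observe(); print(s['time_s'],s['position'],np.round(s['tool_rot'],3).tolist())
p=shot('wrist','w1.png'); T=np.linalg.inv(p['world_to_cam']); print(np.round(T,3),p['camera_matrix'],p['D'])
for k,z in dict(pen=.01,stand=0,eye_focus=.055,seam_start=.012,seam_end=.012,seam_bend1=.012,seat_white=.017).items():
    for r in env.spot_point(k,p)[:3]: print(k,round(r['conf'],2),np.round(r['uv']),np.round(ray(p,r['uv'],z),4)[:2])
E
```

```text
3.0 [ 0.36187469 -0.34710123  0.30615263] [[1.0, 0.004, -0.0], [0.004, -1.0, 0.0], [-0.0, -0.0, -1.0]]
[[ 0.005 -0.963 -0.268  0.428]
 [-1.    -0.005 -0.    -0.347]
 [-0.001  0.268 -0.963  0.448]
 [ 0.     0.     0.     1.   ]] [[400.42557964   0.         317.90739756]
 [  0.         400.42557964 241.00643812]
 [  0.           0.           1.        ]] [0.00696959 0.         0.         0.         0.        ]
pen 0.71 [293. 172.] [ 0.3836 -0.3202]
pen 0.18 [ 8. 40.] [ 0.5117 -0.0385]
stand 0.69 [291. 168.] [ 0.3871 -0.3172]
seam_end 0.74 [156.  89.] [ 0.4667 -0.1813]
seat_white 0.62 [88. 45.] [ 0.5069 -0.1203]
```

View pics/w1.png

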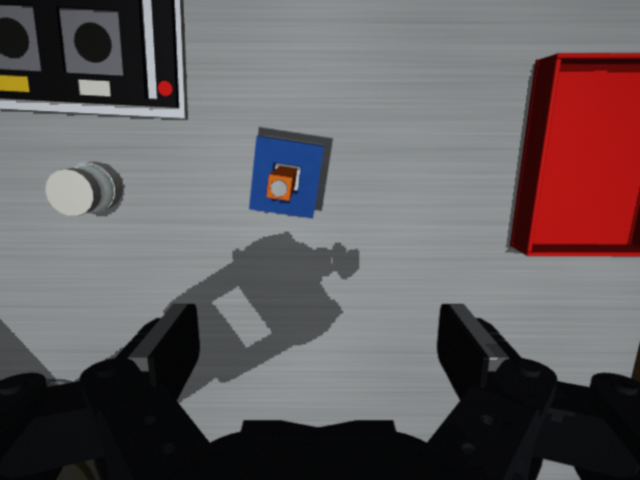

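>>> servo_tool:
  deltas: "1 10 -37 0 0 0 0; 1 10 -37 0 0 0 0; 1 10 -37 0 0 0 0; 1 10 -37 0 0 0 0; 1 10 -37 0 0 0 0; 1 10 -37 0 0 0 0; 1 10 -37 0 0 0 0; 1 0 0 0 0 0 0"

```text
time_s: 4.07
position: [0.4315, -0.0845, 0.3067]
tool_rot: [[1.0, 0.005, 0.001], [0.005, -1.0, 0.001], [0.001, -0.001, -1.0]]
ft_force: [-0.0, 0.2, 0.1]
grip_width: 0.0853
gripper_force: 0.0
```

>>> servo_tool:
  deltas: "1 0 0 0 0 0 0; 1 0 0 0 0 0 0; 1 0 0 0 0 0 0"

```text
time_s: 4.32
position: [0.4309, -0.0906, 0.3062]
tool_rot: [[1.0, -0.002, -0.0], [-0.002, -1.0, -0.0], [-0.0, 0.0, -1.0]]
ft_force: [-0.1, -0.3, 0.7]
grip_width: 0.0852
gripper_force: 0.0
```

```bash
python3 - <<'E'
from h import *
s=env.observe(); print(s['time_s'],s['position'],np.round(s['tool_rot'],3).tolist())
p=shot('wrist','w2.png'); np.save('w2.npy',p,allow_pickle=True)
for k,z in dict(stand=0,eye_focus=.055,seam_start=.012,seam_end=.012,seam_bend1=.012,seam_bend2=.012,seat_white=.017,seat_yellow=.017,seat_blue=.017,front=0).items():
    for r in env.spot_point(k,p)[:2]: print(k,round(r['conf'],2),np.round(r['uv']),np.round(ray(p,r['uv'],z),4)[:2])
E
```

```text
4.3167 [ 0.43088409 -0.09055514  0.30622438] [[1.0, -0.002, -0.0], [-0.002, -1.0, -0.0], [-0.0, 0.0, -1.0]]
stand 0.78 [514. 232.] [ 0.3837 -0.3157]
stand 0.56 [136.  42.] [0.5832 0.0946]
eye_focus 0.71 [408.  58.] [ 0.5592 -0.1715]
seam_start 0.63 [146. 147.] [0.4792 0.0919]
seam_end 0.9 [402. 161.] [ 0.4644 -0.1808]
seam_bend1 0.69 [140.  44.] [0.5793 0.0864]
seam_bend1 0.57 [154. 258.] [0.3561 0.0967]
seam_bend2 0.69 [140.  44.] [0.5793 0.0864]
seam_bend2 0.57 [154. 258.] [0.3561 0.0967]
seat_yellow 0.88 [275. 115.] [ 0.5113 -0.0462]
seat_blue 0.63 [196. 112.] [0.5145 0.0348]
front 0.66 [277. 102.] [ 0.5254 -0.0474]
```

View pics/w2.png

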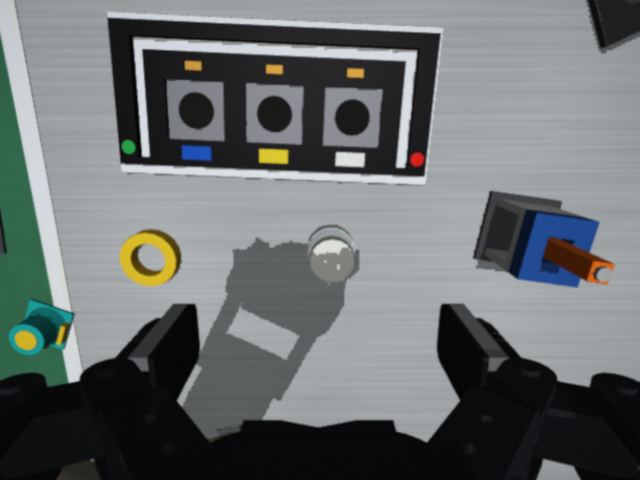

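```bash
cat >> h.py <<'E'
def comp(mask,uv=None,minarea=30):
    n,l,st,c=cv2.connectedComponentsWithStats(mask.astype(np.uint8))
    return sorted([(st[i,4],c[i],l==i) for i in range(1,n) if st[i,4]>=minarea],key=lambda t:-t[0])
def hullpts(p,m,z):
    c=np.vstack(cv2.findContours(m.astype(np.uint8),cv2.RETR_EXTERNAL,cv2.CHAIN_APPROX_NONE)[0])[:,0]
    h=cv2.convexHull(c)[:,0]
    return np.array([ray(p,u,z)[:2] for u in h.astype(float)])
def rect(p,m,z):
    r=cv2.minAreaRect((hullpts(p,m,z)*1000).astype(np.float32)); return r
def hsv(p): return cv2.cvtColor(p['img'],cv2.COLOR_RGB2HSV)
E
python3 - <<'E'
from h import *
p=np.load('w2.npy',allow_pickle=True).item()
H=hsv(p); V=H[:,:,2]; m=V<60; m[190:]=0
for a,c,mm in comp(m,minarea=500)[:4]:
    print(a,c,rect(p,mm,.022), rect(p,mm,.022)[2])
# seam: white inside panel
m=(V>150)&(H[:,:,1]<60); m[170:]=0
for a,c,mm in comp(m,minarea=300)[:6]: print('w',a,c,rect(p,mm,.012))
g=(V>80)&(V<170)&(H[:,:,1]<60)
for a,c,mm in comp(g,minarea=1000)[:6]: print('g',a,c,rect(p,mm,.017))
for n,lo,hi in [('blue',105,125),('green',50,75),('red',-1,5),('yel',22,35),('or',8,20)]:
    m=(H[:,:,0]>lo)&(H[:,:,0]<hi)&(H[:,:,1]>120); m[185:]=0
    for a,c,mm in comp(m,minarea=40)[:4]: print(n,a,c,ray(p,c,.022)[:2])
print(p['depth'][100,200],p['depth'][[90,112,20],[140,196,300]])
E
```

```text
26342 [269.50136664  91.87806545] ((524.7593383789062, -45.73307800292969), (317.5317077636719, 135.78237915039062), 87.52682495117188) 87.52682495117188
1905 [614.53595801  19.28346457] ((601.6737670898438, -373.9366149902344), (46.40163040161133, 43.633113861083984), 24.516376495361328) 24.516376495361328
953 [195.76390346 110.19097587] ((515.7036743164062, 33.373687744140625), (33.28389358520508, 33.92543029785156), 85.81666564941406) 85.81666564941406
928 [274.0237069  113.71551724] ((512.21826171875, -45.930335998535156), (32.65985107421875, 32.86272048950195), 89.96647644042969) 89.96647644042969
w 57943 [358.46086671  77.6017638 ] ((536.4373779296875, -106.10845947265625), (656.9013671875, 160.9320068359375), 89.94295501708984)
w 4623 [280.81786719  72.85658663] ((521.4171752929688, -45.92555236816406), (281.6421813964844, 114.88488006591797), 87.52413177490234)
w 416 [337.28365385  98.53365385] ((522.388916015625, -116.26373291015625), (34.75498580932617, 27.33638572692871), 89.92315673828125)
w 398 [349.68844221 159.07537688] ((466.62908935546875, -124.41405487060547), (30.7
[... 626 characters left out ...]
66.48990579] ((521.07421875, -46.377227783203125), (280.043701171875, 115.46758270263672), 87.5125732421875)
blue 506 [196.05335968 152.47233202] [0.47428844 0.03628322]
green 573 [ 11.06980803 161.79232112] [0.4646564  0.22977235]
green 197 [128.05583756 146.53807107] [0.48027591 0.1060905 ]
green 121 [ 2.95867769 77.36363636] [0.54663788 0.22058068]
red 179 [416.67597765 158.93296089] [ 0.46749884 -0.19360746]
yel 496 [273.02217742 155.88709677] [ 0.4707834 -0.0436498]
or 178 [192.29775281  64.97752809] [0.55829327 0.03291226]
or 96 [273.5         69.07291667] [ 0.55457616 -0.04676611]
or 83 [355.          72.55421687] [ 0.55131112 -0.12718113]
0.40902317 [0.41250867 0.4113564  0.4029108 ]
```

>>> servo_tool:
  deltas: "1 9 36 0 0 0 0; 1 9 36 0 0 0 0; 1 9 36 0 0 0 0; 1 9 36 0 0 0 0; 1 9 36 0 0 0 0; 1 9 36 0 0 0 0; 1 0 0 0 0 0 0; 1 0 0 0 0 0 0"

```text
time_s: 5.53
position: [0.4849, -0.3069, 0.3052]
tool_rot: [[1.0, -0.002, -0.001], [-0.002, -1.0, 0.001], [-0.001, -0.001, -1.0]]
ft_force: [0.4, 0.4, -0.8]
grip_width: 0.0855
gripper_force: 0.0
```

```bash
python3 - <<'E'
from h import *
p=shot('wrist','w3.png'); np.save('w3.npy',p,allow_pickle=True)
for r in env.spot_point('eye_focus',p)[:2]: print(round(r['conf'],2),np.round(r['uv']),np.round(ray(p,r['uv'],.055),4)[:2])
E
```

>>> servo_tool:
  deltas: "1 -38 5 0 0 0 0; 1 -38 5 0 0 0 0; 1 -38 5 0 0 0 0; 1 0 0 0 0 0 0; 1 0 0 0 0 0 0; 1 0 0 0 0 0 0"

```text
time_s: 6.13
position: [0.3713, -0.3196, 0.307]
tool_rot: [[1.0, 0.001, 0.001], [0.001, -1.0, -0.001], [0.001, 0.001, -1.0]]
ft_force: [0.1, 0.5, -0.3]
grip_width: 0.0853
gripper_force: 0.0
```

```bash
python3 - <<'E'
from h import *
s=env.observe(); print(s['time_s'],s['position'],np.round(s['tool_rot'],3).tolist())
p=shot('wrist'); np.save('w4.npy',p,allow_pickle=True)
H=hsv(p)
m=(H[:,:,0]>105)&(H[:,:,0]<125)&(H[:,:,1]>120); 
for a,c,mm in comp(m,minarea=300)[:3]: print('blue',a,c,rect(p,mm,.085))
m=(H[:,:,0]>5)&(H[:,:,0]<22)&(H[:,:,1]>120)
for a,c,mm in comp(m,minarea=60)[:5]: print('or',a,c,rect(p,mm,.145),[int(x) for x in H[mm][:,2].min(keepdims=1)])
a=np.load('w3.npy',allow_pickle=True).item()['img'];b=p['img']
cv2.imwrite('pics/w34.png',np.hstack([a[0:300,300:640],cv2.resize(b[40:340,140:480],(340,300))])[:,:,::-1])
E
```

```text
6.1333 [ 0.37133231 -0.31962289  0.30698589] [[1.0, 0.001, 0.001], [0.001, -1.0, -0.001], [0.001, 0.001, -1.0]]
blue 3831 [315.41712347 185.34377447] ((386.4999694824219, -317.2135314941406), (60.480098724365234, 66.11593627929688), 81.7933349609375)
or 518 [315.3957529  192.43050193] ((390.27178955078125, -317.69683837890625), (17.755800247192383, 25.84991455078125), 81.01566314697266) [69]
or 217 [115.25806452   5.25345622] ((518.0867919921875, -182.5648956298828), (6.595813274383545, 12.898294448852539), 0.2989838421344757) [37]
or 135 [29.82962963  2.91111111] ((519.2528076171875, -125.53237915039062), (3.5805346965789795, 13.063193321228027), 0.3864066004753113) [25]
```

View pics/w34.png

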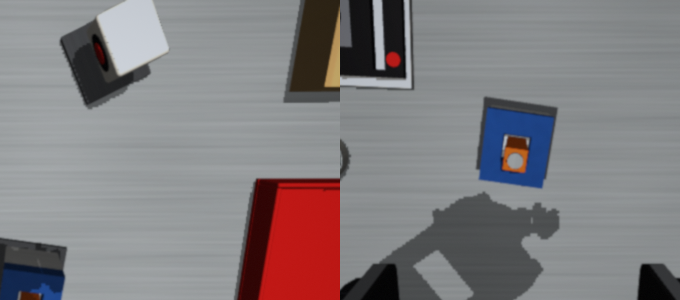

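```bash
cat >> h.py <<'E'
def cloud(p,m):
    v,u=np.nonzero(m&(p['depth']>0)); d=p['depth'][v,u]
    n=cv2.undistortPoints(np.stack([u,v],1).astype(float)[:,None],p['camera_matrix'],np.array(p['D'],float))[:,0]
    T=np.linalg.inv(p['world_to_cam']); return (np.c_[n*d[:,None],d])@T[:3,:3].T+T[:3,3]
E
python3 - <<'E'
from h import *
p=np.load('w4.npy',allow_pickle=True).item(); H=hsv(p)
m=(H[:,:,1]>60); C=np.zeros((480,640),bool); C[150:230,285:345]=1
full=np.zeros_like(C); 
K=cloud(p,C&(p['depth']>0)); 
top=K[K[:,2]>.138]; print('handle top',len(top),np.median(top,0),cv2.minAreaRect((top[:,:2]*1000).astype(np.float32)))
bt=K[(K[:,2]>.08)&(K[:,2]<.09)]; print('stand top z',np.median(bt[:,2]))
p=np.load('w3.npy',allow_pickle=True).item(); H=hsv(p); C[:]=0; C[0:110,350:475]=1
v=cloud(p,C); print('zs',np.histogram(v[:,2],bins=np.arange(-.01,.12,.01)))
t=v[v[:,2]>.093]; print('head top',len(t),np.median(t[:,2]),cv2.minAreaRect((t[:,:2]*1000).astype(np.float32)))
red=C&((H[:,:,0]<8)|(H[:,:,0]>172))&(H[:,:,1]>100); r=cloud(p,red); print('red',red.sum(),np.median(r,0))
blk=C&(H[:,:,2]<60); b=cloud(p,blk); f=b[b[:,2]<.02]; print('foot',len(f),np.median(f[:,2]),cv2.minAreaRect((f[:,:2]*1000).astype(np.float32)))
l=b[(b[:,2]>.055)&(b[:,2]<.095)]; print('lens',len(l),l.mean(0),l.min(0),l.max(0))
E
```

```text
handle top 579 [ 0.38714266 -0.31671804  0.14491362] ((386.11981201171875, -317.03057861328125), (17.972057342529297, 18.774784088134766), 82.32730102539062)
stand top z 0.08440376279033837
zs (array([5453, 3262,  436,    0,    0,    0,   92,  118,  178,  252, 3299,
        600]), array([-0.01,  0.  ,  0.01,  0.02,  0.03,  0.04,  0.05,  0.06,  0.07,
        0.08,  0.09,  0.1 ,  0.11]))
head top 3824 0.09912800474818736 ((623.9239501953125, -397.6545715332031), (49.960201263427734, 46.088294982910156), 25.356382369995117)
red 171 [ 0.61332338 -0.37588142  0.07702963]
foot 1750 0.009206564479393442 ((617.9303588867188, -387.4693908691406), (67.03229522705078, 54.273311614990234), 26.031705856323242)
lens 414 [ 0.61233187 -0.37739307  0.07651806] [ 0.59283075 -0.39330883  0.05507848] [ 0.63274549 -0.3684694   0.09267382]
```

>>> servo_tool:
  deltas: "1 15 -3 0 0 0 0.07; 1 0 0 0 0 0 0.07; 1 0 0 33 0 0 0; 1 0 0 33 0 0 0; 1 0 0 33 0 0 0; 1 0 0 33 0 0 0; 1 0 0 33 0 0 0; 1 0 0 36 0 0 0"

```text
time_s: 6.85
position: [0.3872, -0.3169, 0.1041]
tool_rot: [[0.99, -0.138, 0.001], [-0.138, -0.99, -0.001], [0.001, 0.001, -1.0]]
ft_force: [1.0, -0.4, -0.2]
grip_width: 0.0852
gripper_force: 0.0
```

>>> servo_tool:
  deltas: "1 0 0 0 0 0 0; 1 0 0 0 0 0 0; 0 0 0 0 0 0 0; 0 0 0 0 0 0 0; 0 0 0 0 0 0 0; 0 0 0 0 0 0 0; 0 0 0 0 0 0 0; 0 0 0 0 0 0 0"
  newtons: 40

```text
time_s: 7.52
position: [0.3861, -0.3178, 0.106]
tool_rot: [[0.99, -0.14, 0.001], [-0.14, -0.99, -0.001], [0.001, 0.001, -1.0]]
ft_force: [-0.4, -0.4, 3.9]
grip_width: 0.0181
gripper_force: 40.0
```

>>> servo_tool:
  deltas: "0 0 0 -20 0 0 0; 0 0 0 -25 0 0 0; 0 0 0 -35 0 0 0; 0 0 0 -40 0 0 0; 0 0 0 0 0 0 -0.097; 0 6.8 -37.4 0 0 0 0; 0 6.8 -37.4 0 0 0 0; 0 6.8 -37.4 0 0 0 0"

```text
time_s: 8.18
position: [0.411, -0.2051, 0.2254]
tool_rot: [[0.999, -0.045, 0.0], [-0.045, -0.999, 0.0], [0.0, -0.0, -1.0]]
ft_force: [0.6, 1.1, -0.4]
grip_width: 0.0178
gripper_force: 39.6
```

>>> servo_tool:
  deltas: "0 6.8 -37.4 0 0 0 0; 0 6.8 -37.4 0 0 0 0; 0 6.8 -37.4 0 0 0 0; 0 6.8 -37.4 0 0 0 0; 0 6.8 -37.4 0 0 0 0; 0 6.8 -37.4 0 0 0 0; 0 6.8 -37.4 0 0 0 0; 0 6.8 -37.4 0 0 0 0"

```text
time_s: 8.85
position: [0.4784, 0.0923, 0.2255]
tool_rot: [[0.999, -0.043, 0.0], [-0.043, -0.999, -0.0], [0.0, 0.0, -1.0]]
ft_force: [0.9, -0.9, 0.0]
grip_width: 0.0174
gripper_force: 39.6
```

>>> servo_tool:
  deltas: "0 0 0 20 0 0 0; 0 0 0 20 0 0 0; 0 0 0 20 0 0 0; 0 0 0 15 0 0 0; 0 0 0 0 0 0 0; 0 0 0 0 0 0 0; 0 0 0 0 0 0 0"

```text
time_s: 9.43
position: [0.479, 0.0903, 0.1513]
tool_rot: [[0.999, -0.043, 0.002], [-0.043, -0.999, -0.0], [0.002, -0.0, -1.0]]
ft_force: [0.7, 0.1, -0.7]
grip_width: 0.0174
gripper_force: 39.6
```

```bash
python3 - <<'E'
from h import *
s=env.observe(); P=s['position'];print(s['time_s'],P,np.round(s['tool_rot'],3).tolist(),s['ft_force'])
p=shot('wrist'); np.save('w5.npy',p,allow_pickle=True)
for r in env.spot_point('pen',p)[:2]: print(r['conf'],r['uv'],ray(p,r['uv'],P[2]-.0955))
for r in env.spot_point('seam_start',p)[:2]: print(r['conf'],r['uv'],ray(p,r['uv'],.012))
c=proj(p,[P-[0,0,.0955],[.4793,.0910,.012],[.5792,.0867,.012]]); print(c)
for r in range(2):
    env.observe
sc=shot('scene')
cv2.imwrite('pics/w5.png',np.hstack([p['img'][120:480,140:500],cv2.resize(sc['img'][190:290,270:380],(396,360),interpolation=2)])[:,:,::-1])
E
```

```text
9.4333 [0.4789675  0.09027667 0.15133781] [[0.999, -0.043, 0.002], [-0.043, -0.999, -0.0], [0.002, -0.0, -1.0]] [ 0.66253847  0.05998225 -0.68469606]
0.68 [320.0, 239.9] [0.48008052 0.08887539 0.05583781]
0.66 [315.2, 222.9] [0.48091075 0.09212185 0.012     ]
[[317.80118925 241.73354745]
 [316.85242245 225.0132393 ]
 [316.83956143  75.99772889]]
```

View pics/w5.png

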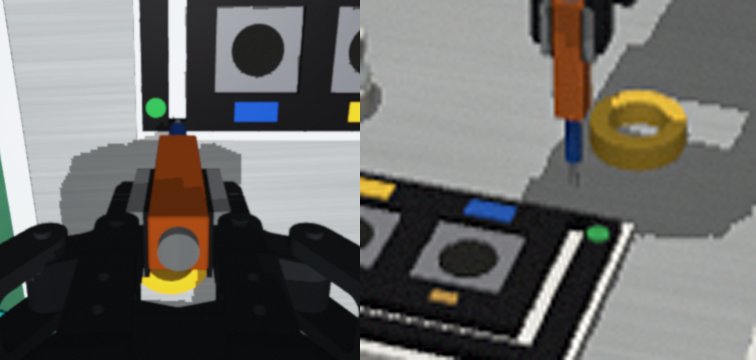

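```bash
python3 - <<'E'
from h import *
p=np.load('w5.npy',allow_pickle=True).item(); H=hsv(p); V=H[:,:,2]
for r in (130,150,170,190,210):
    c=np.nonzero((V[r,290:340]>140))[0]+290; a,b=ray(p,(c[0]-.5,r),.012),ray(p,(c[-1]+.5,r),.012); m=(a+b)/2
    F=np.array([.5234,-.046]); ey=np.array([.04344,.99906]); ex=np.array([.99906,-.04344])
    print(r,c[0],c[-1],np.linalg.norm(a-b)*1000,(m[:2]-F)@ex*1000,(m[:2]-F)@ey*1000)
c=np.array([.4790,.0903])-F; print('tcp local',c@ex*1000,c@ey*1000)
# pen handle & nozzle lateral: blue pixels
m=(H[:,:,0]>105)&(H[:,:,0]<125)&(H[:,:,1]>100); m[:235]=0;m[260:]=0;m[:,:290]=0;m[:,345:]=0
v,u=np.nonzero(m); print('nozzle u',u.mean() if len(u) else None, u.min() if len(u) else 0,u.max() if len(u) else 0)
E
```

```text
130 308 325 12.185823521958728 15.995490344943828 135.21767040803326
150 308 325 12.346262098243983 2.7883252110177787 135.21616924709357
170 309 325 11.815515840956413 -10.772517726901023 134.86706633161523
190 308 325 12.678883302268135 -24.701272572154334 135.2129417426687
210 309 325 12.1373648785573 -39.00981853454817 134.85421504251036
tcp local -50.279135999999994 134.243142
nozzle u 317.19428571428574 308 326
```

>>> servo_tool:
  deltas: "0 0 0 8 0 0 0; 0 0 0 8 0 0 0; 0 0 0 8 0 0 0; 0 0 0 8 0 0 0; 0 0 0 5 0 0 0; 0 0 0 4 0 0 0; 0 0 0 0 0 0 0; 0 0 0 0 0 0 0"

```text
time_s: 10.3
position: [0.4785, 0.0904, 0.1092]
tool_rot: [[0.999, -0.043, -0.0], [-0.043, -0.999, 0.0], [-0.0, -0.0, -1.0]]
ft_force: [-0.6, -0.7, -1.3]
grip_width: 0.0175
gripper_force: 39.8
```

```bash
python3 - <<'E'
from h import *
s=env.observe(); P=s['position'];print(s['time_s'],P,s['ft_force'])
p=shot('scene')
for r in env.spot_point('pen',p)[:2]: print(r['conf'],r['uv'])
print(proj(p,[[P[0],P[1],.0145],[.4793,.091,.022]]))
p=shot('wrist')
s=env.observe(); P=s['position'];print(s['time_s'],P,s['ft_force'])
E
```

```text
10.3 [0.47851691 0.09036768 0.10922699] [-0.57194546 -0.68429485 -1.25256638]
0.62 [326.1, 258.5]
0.53 [424.0, 248.8]
[[329.15510817 255.99300545]
 [329.31634957 253.62018308]]
10.45 [0.4786202  0.09036075 0.10961499] [-0.28222187 -0.43666682 -0.53517146]
```

>>> servo_tool:
  deltas: "0 2.1 -0.05 0 0 0 0; 0 2.1 0 0 0 0 0; 0 2.1 -0.05 0 0 0 0; 0 2.1 0 0 0 0 0; 0 2.1 0 0 0 0 0; 0 2.1 0 0 0 0 0; 0 2.1 0 0 0 0 0; 0 2.1 0 0 0 0 0"

```text
time_s: 11.12
position: [0.4955, 0.0897, 0.1093]
tool_rot: [[0.999, -0.043, 0.0], [-0.043, -0.999, -0.0], [0.0, 0.0, -1.0]]
ft_force: [0.1, -0.1, 0.3]
grip_width: 0.0176
gripper_force: 39.8
```

>>> servo_tool:
  deltas: "0 2.1 0 0 0 0 0; 0 2.1 0 0 0 0 0; 0 2.1 0 0 0 0 0; 0 2.1 0 0 0 0 0; 0 2.1 0 0 0 0 0; 0 2.1 0 0 0 0 0; 0 2.1 0 0 0 0 0; 0 2.1 0 0 0 0 0"

```text
time_s: 11.78
position: [0.5123, 0.089, 0.1093]
tool_rot: [[0.999, -0.043, 0.0], [-0.043, -0.999, -0.0], [0.0, -0.0, -1.0]]
ft_force: [0.2, 0.3, -0.5]
grip_width: 0.0177
gripper_force: 39.8
```

>>> servo_tool:
  deltas: "0 2.1 0 0 0 0 0; 0 2.1 0 0 0 0 0; 0 2.1 0 0 0 0 0; 0 2.1 0 0 0 0 0; 0 2.1 0 0 0 0 0; 0 2.1 0 0 0 0 0; 0 2.1 0 0 0 0 0; 0 2.1 0 0 0 0 0"

```text
time_s: 12.45
position: [0.529, 0.0883, 0.1093]
tool_rot: [[0.999, -0.043, -0.0], [-0.043, -0.999, -0.0], [-0.0, 0.0, -1.0]]
ft_force: [0.5, -0.0, -1.3]
grip_width: 0.0176
gripper_force: 39.8
```

>>> servo_tool:
  deltas: "0 2.1 0 0 0 0 0; 0 2.1 0 0 0 0 0; 0 2.1 0 0 0 0 0; 0 2.1 0 0 0 0 0; 0 2.1 0 0 0 0 0; 0 2.1 0 0 0 0 0; 0 2.1 0 0 0 0 0; 0 2.1 0 0 0 0 0"

```text
time_s: 13.12
position: [0.5458, 0.0875, 0.1093]
tool_rot: [[0.999, -0.043, -0.0], [-0.043, -0.999, 0.0], [-0.0, -0.0, -1.0]]
ft_force: [-0.4, 0.3, -0.9]
grip_width: 0.018
gripper_force: 39.8
```

>>> servo_tool:
  deltas: "0 2.1 0 0 0 0 0; 0 2.1 0 0 0 0 0; 0 2.1 0 0 0 0 0; 0 2.1 0 0 0 0 0; 0 2.1 0 0 0 0 0; 0 2.1 0 0 0 0 0; 0 2.1 0 0 0 0 0; 0 2.1 0 0 0 0 0"

```text
time_s: 13.78
position: [0.5626, 0.0868, 0.1093]
tool_rot: [[0.999, -0.043, 0.0], [-0.043, -0.999, 0.0], [0.0, -0.0, -1.0]]
ft_force: [1.0, 0.3, -0.7]
grip_width: 0.0181
gripper_force: 39.8
```

>>> servo_tool:
  deltas: "0 2.1 0 0 0 0 0; 0 2.1 0 0 0 0 0; 0 2.1 0 0 0 0 0; 0 2.1 0 0 0 0 0; 0 2.1 0 0 0 0 0; 0 2 0 0 0 0 0; 0 0 0 0 0 0 0; 0 0 0 0 0 0 0"

```text
time_s: 14.45
position: [0.5749, 0.0863, 0.1093]
tool_rot: [[0.999, -0.043, -0.0], [-0.043, -0.999, 0.0], [-0.0, -0.0, -1.0]]
ft_force: [-0.2, 0.3, -0.9]
grip_width: 0.0173
gripper_force: 39.8
```

>>> servo_tool:
  deltas: "0 2.1 0 0 0 0 0; 0 2.2 0 0 0 0 0; 0 0 0 0 0 0 0; 0 0 2.1 0 0 0 0; 0 0 2.1 0 0 0 0; 0 0 2.1 0 0 0 0; 0 0 2.1 0 0 0 0; 0 0 2.1 0 0 0 0"

```text
time_s: 15.12
position: [0.5787, 0.0753, 0.1093]
tool_rot: [[0.999, -0.043, -0.0], [-0.043, -0.999, 0.0], [-0.0, -0.0, -1.0]]
ft_force: [0.2, 1.0, -0.5]
grip_width: 0.0178
gripper_force: 39.8
```

>>> servo_tool:
  deltas: "0 0 2.1 0 0 0 0; 0 0 2.1 0 0 0 0; 0 0 2.1 0 0 0 0; 0 0 2.1 0 0 0 0; 0 0 2.1 0 0 0 0; 0 0 2.1 0 0 0 0; 0 0 2.1 0 0 0 0; 0 0 2.1 0 0 0 0"

```text
time_s: 15.78
position: [0.578, 0.0586, 0.1093]
tool_rot: [[0.999, -0.043, 0.0], [-0.043, -0.999, 0.0], [0.0, -0.0, -1.0]]
ft_force: [0.4, 0.5, -0.7]
grip_width: 0.0175
gripper_force: 39.8
```

>>> servo_tool:
  deltas: "0 0 2.1 0 0 0 0; 0 0 2.1 0 0 0 0; 0 0 2.1 0 0 0 0; 0 0 2.1 0 0 0 0; 0 0 2.1 0 0 0 0; 0 0 2.1 0 0 0 0; 0 0 2.1 0 0 0 0; 0 0 2.1 0 0 0 0"

```text
time_s: 16.45
position: [0.5773, 0.0419, 0.1093]
tool_rot: [[0.999, -0.043, 0.0], [-0.043, -0.999, 0.0], [0.0, -0.0, -1.0]]
ft_force: [0.2, 0.6, -0.9]
grip_width: 0.0174
gripper_force: 39.8
```

>>> servo_tool:
  deltas: "0 0 2.1 0 0 0 0; 0 0 2.1 0 0 0 0; 0 0 2.1 0 0 0 0; 0 0 2.1 0 0 0 0; 0 0 2.1 0 0 0 0; 0 0 2.1 0 0 0 0; 0 0 2.1 0 0 0 0; 0 0 2.1 0 0 0 0"

```text
time_s: 17.12
position: [0.5765, 0.025, 0.1093]
tool_rot: [[0.999, -0.043, -0.0], [-0.043, -0.999, 0.0], [-0.0, 0.0, -1.0]]
ft_force: [0.0, -0.3, -1.5]
grip_width: 0.0176
gripper_force: 39.8
```

>>> servo_tool:
  deltas: "0 0 2.1 0 0 0 0; 0 0 2.1 0 0 0 0; 0 0 2.1 0 0 0 0; 0 0 2.1 0 0 0 0; 0 0 2.1 0 0 0 0; 0 0 2.1 0 0 0 0; 0 0 2.1 0 0 0 0; 0 0 2.1 0 0 0 0"

```text
time_s: 17.78
position: [0.5758, 0.0083, 0.1093]
tool_rot: [[0.999, -0.043, 0.0], [-0.043, -0.999, -0.0], [0.0, -0.0, -1.0]]
ft_force: [0.1, -0.6, -0.2]
grip_width: 0.0177
gripper_force: 39.8
```

>>> servo_tool:
  deltas: "0 0 2.1 0 0 0 0; 0 0 2.1 0 0 0 0; 0 0 2.1 0 0 0 0; 0 0 2.1 0 0 0 0; 0 0 2.1 0 0 0 0; 0 0 2.1 0 0 0 0; 0 0 2.1 0 0 0 0; 0 0 2.1 0 0 0 0"

```text
time_s: 18.45
position: [0.5751, -0.0085, 0.1093]
tool_rot: [[0.999, -0.043, -0.0], [-0.043, -0.999, 0.0], [-0.0, -0.0, -1.0]]
ft_force: [-0.0, -1.0, -0.0]
grip_width: 0.0178
gripper_force: 39.8
```

>>> servo_tool:
  deltas: "0 0 2.1 0 0 0 0; 0 0 2.1 0 0 0 0; 0 0 2.1 0 0 0 0; 0 0 2.1 0 0 0 0; 0 0 2.1 0 0 0 0; 0 0 2.1 0 0 0 0; 0 0 2.1 0 0 0 0; 0 0 2.1 0 0 0 0"

```text
time_s: 19.12
position: [0.5744, -0.0253, 0.1093]
tool_rot: [[0.999, -0.043, 0.0], [-0.043, -0.999, -0.0], [0.0, 0.0, -1.0]]
ft_force: [-0.1, 0.0, -0.9]
grip_width: 0.0175
gripper_force: 39.8
```

>>> servo_tool:
  deltas: "0 0 2.1 0 0 0 0; 0 0 2.1 0 0 0 0; 0 0 2.1 0 0 0 0; 0 0 2.1 0 0 0 0; 0 0 2.1 0 0 0 0; 0 0 2.1 0 0 0 0; 0 0 2.1 0 0 0 0; 0 0 2.1 0 0 0 0"

```text
time_s: 19.78
position: [0.5736, -0.0421, 0.1093]
tool_rot: [[0.999, -0.043, 0.0], [-0.043, -0.999, -0.0], [0.0, 0.0, -1.0]]
ft_force: [-0.3, 1.0, 0.2]
grip_width: 0.0169
gripper_force: 39.8
```

>>> servo_tool:
  deltas: "0 0 2.1 0 0 0 0; 0 0 2.1 0 0 0 0; 0 0 2.1 0 0 0 0; 0 0 2.1 0 0 0 0; 0 0 2.1 0 0 0 0; 0 0 2.1 0 0 0 0; 0 0 2.1 0 0 0 0; 0 0 2.1 0 0 0 0"

```text
time_s: 20.45
position: [0.5729, -0.0589, 0.1093]
tool_rot: [[0.999, -0.043, 0.0], [-0.043, -0.999, 0.0], [0.0, -0.0, -1.0]]
ft_force: [0.2, -0.5, 0.1]
grip_width: 0.0177
gripper_force: 39.8
```

>>> servo_tool:
  deltas: "0 0 2.1 0 0 0 0; 0 0 2.1 0 0 0 0; 0 0 2.1 0 0 0 0; 0 0 2.1 0 0 0 0; 0 0 2.1 0 0 0 0; 0 0 2.1 0 0 0 0; 0 0 2.1 0 0 0 0; 0 0 2.1 0 0 0 0"

```text
time_s: 21.12
position: [0.5722, -0.0757, 0.1093]
tool_rot: [[0.999, -0.043, 0.0], [-0.043, -0.999, 0.0], [0.0, -0.0, -1.0]]
ft_force: [0.0, -0.4, -1.4]
grip_width: 0.0175
gripper_force: 39.8
```

>>> servo_tool:
  deltas: "0 0 2.1 0 0 0 0; 0 0 2.1 0 0 0 0; 0 0 2.1 0 0 0 0; 0 0 2.1 0 0 0 0; 0 0 2.1 0 0 0 0; 0 0 2.1 0 0 0 0; 0 0 2.1 0 0 0 0; 0 0 2.1 0 0 0 0"

```text
time_s: 21.78
position: [0.5715, -0.0924, 0.1093]
tool_rot: [[0.999, -0.043, 0.0], [-0.043, -0.999, -0.0], [0.0, 0.0, -1.0]]
ft_force: [-0.8, 0.4, -0.9]
grip_width: 0.0172
gripper_force: 39.8
```

>>> servo_tool:
  deltas: "0 0 2.1 0 0 0 0; 0 0 2.1 0 0 0 0; 0 0 2.1 0 0 0 0; 0 0 2.1 0 0 0 0; 0 0 2.1 0 0 0 0; 0 0 2.1 0 0 0 0; 0 0 2.1 0 0 0 0; 0 0 2.1 0 0 0 0"

```text
time_s: 22.45
position: [0.5707, -0.1092, 0.1093]
tool_rot: [[0.999, -0.043, 0.0], [-0.043, -0.999, -0.0], [0.0, 0.0, -1.0]]
ft_force: [0.2, 0.3, -1.3]
grip_width: 0.0175
gripper_force: 39.8
```

>>> servo_tool:
  deltas: "0 0 2.1 0 0 0 0; 0 0 2.1 0 0 0 0; 0 0 2.1 0 0 0 0; 0 0 2.1 0 0 0 0; 0 0 2.1 0 0 0 0; 0 0 2.1 0 0 0 0; 0 0 2.1 0 0 0 0; 0 0 2.1 0 0 0 0"

```text
time_s: 23.12
position: [0.57, -0.126, 0.1093]
tool_rot: [[0.999, -0.043, -0.0], [-0.043, -0.999, 0.0], [-0.0, -0.0, -1.0]]
ft_force: [0.4, -0.0, -0.7]
grip_width: 0.0176
gripper_force: 39.8
```

>>> servo_tool:
  deltas: "0 0 2.1 0 0 0 0; 0 0 2.1 0 0 0 0; 0 0 2.1 0 0 0 0; 0 0 2.1 0 0 0 0; 0 0 2.1 0 0 0 0; 0 0 2.1 0 0 0 0; 0 0 2.1 0 0 0 0; 0 0 2.1 0 0 0 0"

```text
time_s: 23.78
position: [0.5693, -0.1428, 0.1093]
tool_rot: [[0.999, -0.043, 0.0], [-0.043, -0.999, 0.0], [0.0, -0.0, -1.0]]
ft_force: [-0.1, 0.7, -1.0]
grip_width: 0.0177
gripper_force: 39.8
```

>>> servo_tool:
  deltas: "0 0 2.1 0 0 0 0; 0 0 2.1 0 0 0 0; 0 0 2.1 0 0 0 0; 0 0 2.1 0 0 0 0; 0 0 2.1 0 0 0 0; 0 0 2.1 0 0 0 0; 0 0 2.1 0 0 0 0; 0 0 2.1 0 0 0 0"

```text
time_s: 24.45
position: [0.5685, -0.1596, 0.1093]
tool_rot: [[0.999, -0.043, -0.0], [-0.043, -0.999, 0.0], [-0.0, -0.0, -1.0]]
ft_force: [0.2, -0.0, -0.5]
grip_width: 0.0178
gripper_force: 39.8
```

>>> servo_tool:
  deltas: "0 0 2.1 0 0 0 0; 0 0 2.1 0 0 0 0; 0 0 2.1 0 0 0 0; 0 0 2.1 0 0 0 0; 0 0 2.1 0 0 0 0; 0 0 2.1 0 0 0 0; 0 0 2.1 0 0 0 0; 0 0 2.1 0 0 0 0"

```text
time_s: 25.12
position: [0.5678, -0.1763, 0.1093]
tool_rot: [[0.999, -0.043, 0.0], [-0.043, -0.999, 0.0], [0.0, -0.0, -1.0]]
ft_force: [0.0, 0.5, -0.3]
grip_width: 0.0179
gripper_force: 39.8
```

>>> servo_tool:
  deltas: "0 0 2.1 0 0 0 0; 0 0 2.1 0 0 0 0; 0 0 2 0 0 0 0; 0 0 0 0 0 0 0; 0 0 0 0 0 0 0"

```text
time_s: 25.53
position: [0.5675, -0.1824, 0.1093]
tool_rot: [[0.999, -0.043, -0.0], [-0.043, -0.999, 0.0], [-0.0, -0.0, -1.0]]
ft_force: [-0.1, 0.3, -0.7]
grip_width: 0.0177
gripper_force: 39.8
```

>>> servo_tool:
  deltas: "0 -2.1 0 0 0 0 0; 0 -2.1 0 0 0 0 0; 0 -2.1 0 0 0 0 0; 0 -2.1 0 0 0 0 0; 0 -2.1 0 0 0 0 0; 0 -2.1 0 0 0 0 0; 0 -2.1 0 0 0 0 0; 0 -2.1 0 0 0 0 0"

```text
time_s: 26.2
position: [0.5506, -0.1816, 0.1094]
tool_rot: [[0.999, -0.043, 0.0], [-0.043, -0.999, 0.0], [0.0, -0.0, -1.0]]
ft_force: [-0.3, 0.5, -0.3]
grip_width: 0.018
gripper_force: 39.8
```

>>> servo_tool:
  deltas: "0 -2.1 0 0 0 0 0; 0 -2.1 0 0 0 0 0; 0 -2.1 0 0 0 0 0; 0 -2.1 0 0 0 0 0; 0 -2.1 0 0 0 0 0; 0 -2.1 0 0 0 0 0; 0 -2.1 0 0 0 0 0; 0 -2.1 0 0 0 0 0"

```text
time_s: 26.87
position: [0.5338, -0.1809, 0.1093]
tool_rot: [[0.999, -0.043, 0.0], [-0.043, -0.999, -0.0], [0.0, 0.0, -1.0]]
ft_force: [-0.0, -0.1, -0.2]
grip_width: 0.0175
gripper_force: 39.8
```

>>> servo_tool:
  deltas: "0 -2.1 0 0 0 0 0; 0 -2.1 0 0 0 0 0; 0 -2.1 0 0 0 0 0; 0 -2.1 0 0 0 0 0; 0 -2.1 0 0 0 0 0; 0 -2.1 0 0 0 0 0; 0 -2.1 0 0 0 0 0; 0 -2.1 0 0 0 0 0"

```text
time_s: 27.53
position: [0.517, -0.1801, 0.1093]
tool_rot: [[0.999, -0.043, 0.0], [-0.043, -0.999, -0.0], [0.0, 0.0, -1.0]]
ft_force: [-0.4, -0.1, -0.7]
grip_width: 0.0176
gripper_force: 39.8
```

>>> servo_tool:
  deltas: "0 -2.1 0 0 0 0 0; 0 -2.1 0 0 0 0 0; 0 -2.1 0 0 0 0 0; 0 -2.1 0 0 0 0 0; 0 -2.1 0 0 0 0 0; 0 -2.1 0 0 0 0 0; 0 -2.1 0 0 0 0 0; 0 -2.1 0 0 0 0 0"

```text
time_s: 28.2
position: [0.5002, -0.1794, 0.1093]
tool_rot: [[0.999, -0.043, -0.0], [-0.043, -0.999, 0.0], [-0.0, -0.0, -1.0]]
ft_force: [0.1, 0.5, -0.9]
grip_width: 0.0173
gripper_force: 39.8
```

>>> servo_tool:
  deltas: "0 -2.1 0 0 0 0 0; 0 -2.1 0 0 0 0 0; 0 -2.1 0 0 0 0 0; 0 -2.1 0 0 0 0 0; 0 -2.1 0 0 0 0 0; 0 -2.1 0 0 0 0 0; 0 -2.1 0 0 0 0 0; 0 -2.1 0 0 0 0 0"

```text
time_s: 28.87
position: [0.4834, -0.1787, 0.1093]
tool_rot: [[0.999, -0.043, 0.0], [-0.043, -0.999, -0.0], [0.0, 0.0, -1.0]]
ft_force: [0.6, 0.6, -0.6]
grip_width: 0.0176
gripper_force: 39.8
```

>>> servo_tool:
  deltas: "0 -2.1 0 0 0 0 0; 0 -2.1 0 0 0 0 0; 0 -2.1 0 0 0 0 0; 0 -2.1 0 0 0 0 0; 0 -2.1 0 0 0 0 0; 0 -2.1 0 0 0 0 0; 0 -2.1 0 0 0 0 0; 0 -1.5 0 0 0 0 0"

```text
time_s: 29.53
position: [0.4672, -0.178, 0.1093]
tool_rot: [[0.999, -0.043, -0.0], [-0.043, -0.999, 0.0], [-0.0, -0.0, -1.0]]
ft_force: [0.6, -0.3, -1.0]
grip_width: 0.0173
gripper_force: 39.8
```

>>> servo_tool:
  deltas: "0 0 0 0 0 0 0; 0 0 0 0 0 0 0; 0 0 0 0 0 0 0"

```text
time_s: 29.78
position: [0.4675, -0.178, 0.1093]
tool_rot: [[0.999, -0.043, 0.0], [-0.043, -0.999, -0.0], [0.0, 0.0, -1.0]]
ft_force: [0.3, -0.6, -0.9]
grip_width: 0.0176
gripper_force: 39.8
```

>>> servo_tool:
  deltas: "0 0 0 -15 0 0 0; 0 0 0 -30 0 0 0; 0 0 0 -36 0 0 0; 0 0 0 -36 0 0 0; 0 -18.7 35.6 0 0 0 0; 0 -18.7 35.6 0 0 0 0; 0 -18.7 35.6 0 0 0 0; 0 -18.7 35.6 0 0 0 0"

```text
time_s: 30.45
position: [0.3856, -0.3182, 0.2266]
tool_rot: [[0.999, -0.042, 0.0], [-0.042, -0.999, -0.0], [0.0, 0.0, -1.0]]
ft_force: [0.3, -0.3, -0.5]
grip_width: 0.0172
gripper_force: 39.7
```

>>> servo_tool:
  deltas: "0 0 0 0 0 0 0.097; 0 0 0 0 0 0 0; 0 0 0 0 0 0 0; 0 0 0 0 0 0 0; 0 0 0 0 0 0 0"

```text
time_s: 30.87
position: [0.3871, -0.3161, 0.2264]
tool_rot: [[0.991, -0.137, 0.0], [-0.137, -0.991, 0.0], [0.0, -0.0, -1.0]]
ft_force: [0.3, 0.7, -0.9]
grip_width: 0.0176
gripper_force: 39.7
```

```bash
python3 - <<'E'
from h import *
P=[]
for i in range(3):
    p=shot('wrist'); P.append(env.observe()['position'])
print(np.mean(P,0),np.std(P,0)); np.save('w6.npy',p,allow_pickle=True); H=hsv(p)
P=np.mean(P,0)
m=(H[:,:,0]>105)&(H[:,:,0]<125)&(H[:,:,1]>120)
for a,c,mm in comp(m,minarea=300)[:3]: print('blue',a,c,rect(p,mm,.085))
a=p['img'];b=shot('scene')['img']
cv2.imwrite('pics/w6.png',np.hstack([a[120:480,140:500],cv2.resize(b[90:230,110:250],(360,360),interpolation=2)])[:,:,::-1])
E
```

```text
[ 0.3870816  -0.31627312  0.22640443] [6.15591158e-05 9.65195864e-05 1.12634700e-05]
blue 5962 [319.48037571 218.46779604] ((387.1551818847656, -317.2619934082031), (60.249656677246094, 67.07626342773438), 81.81321716308594)
```

View pics/w6.png

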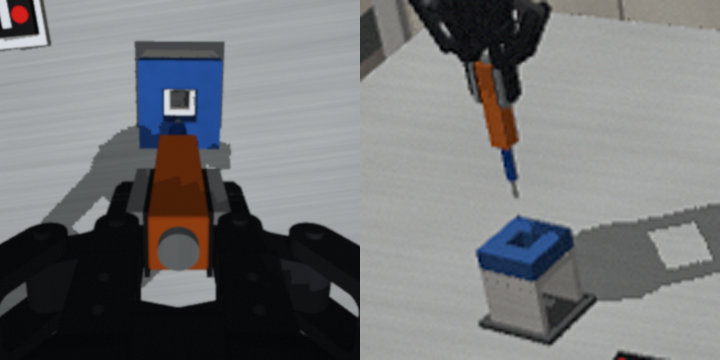

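>>> servo_tool:
  deltas: "0 -0.3 0.9 0 0 0 0; 0 0 0 20 0 0 0; 0 0 0 20 0 0 0; 0 0 0 12 0 0 0; 0 0 0 12 0 0 0; 0 0 0 12 0 0 0; 0 0 0 10 0 0 0; 0 0 0 8 0 0 0"

```text
time_s: 31.73
position: [0.3861, -0.3177, 0.1315]
tool_rot: [[0.99, -0.139, -0.0], [-0.139, -0.99, 0.001], [-0.0, -0.0, -1.0]]
ft_force: [0.6, 0.7, -0.7]
grip_width: 0.0177
gripper_force: 39.7
```

>>> servo_tool:
  deltas: "0 0 0 8 0 0 0; 0 0 0 8 0 0 0; 0 0 0 5 0 0 0; 0 0 0 4 0 0 0; 0 0 0 0 0 0 0; 0 0 0 0 0 0 0"

```text
time_s: 32.23
position: [0.3862, -0.318, 0.1074]
tool_rot: [[0.99, -0.14, 0.0], [-0.14, -0.99, -0.0], [0.0, 0.0, -1.0]]
ft_force: [0.5, 0.3, 0.1]
grip_width: 0.0175
gripper_force: 39.7
```

>>> servo_tool:
  deltas: "0 0 0 1 0 0 0; 1 0 0 0 0 0 0; 1 0 0 0 0 0 0; 1 0 0 0 0 0 0; 1 0 0 0 0 0 0; 1 0 0 0 0 0 0; 1 0 0 0 0 0 0; 1 0 0 -10 0 0 0"

```text
time_s: 32.9
position: [0.3856, -0.3173, 0.1152]
tool_rot: [[0.99, -0.14, -0.002], [-0.14, -0.99, 0.002], [-0.002, -0.002, -1.0]]
ft_force: [0.2, 0.6, 0.9]
grip_width: 0.0855
gripper_force: 0.0
```

>>> servo_tool:
  deltas: "1 0 0 -30 0 0 0; 1 0 0 -40 0 0 0; 1 0 0 -40 0 0 0; 1 0 0 -40 0 0 0; 1 0 0 -35 0 0 0; 1 0 0 0 0 0 0; 1 0 0 0 0 0 0"

```text
time_s: 33.48
position: [0.3864, -0.3182, 0.3028]
tool_rot: [[0.99, -0.14, 0.002], [-0.14, -0.99, -0.003], [0.003, 0.003, -1.0]]
ft_force: [0.9, -0.5, -1.3]
grip_width: 0.0855
gripper_force: 0.0
```

```bash
python3 - <<'E'
from h import *
s=env.observe(); print(s['time_s'],s['position'],s['grip_width'])
p=shot('wrist'); np.save('w7.npy',p,allow_pickle=True)
K=cloud(p,np.ones((480,640),bool)); K=K[np.hypot(K[:,0]-.387,K[:,1]+.317)<.04]
top=K[K[:,2]>.138]; print('handle top',len(top),np.median(top,0),cv2.minAreaRect((top[:,:2]*1000).astype(np.float32)))
t=shot('top','t2.png'); sc=shot('scene'); np.save('t2.npy',t,allow_pickle=True)
for n in ('blue','yellow','white'):
    for q,nm in ((t,'top'),(sc,'scene')):
        for r in env.spot_point('driver_'+n,q)[:4]: print(n,nm,round(r['conf'],2),np.round(r['uv']),np.round(ray(q,r['uv'],0),4)[:2])
E
```

```text
33.4833 [ 0.38638772 -0.31816092  0.30278638] 0.08554143986905775
handle top 27078 [ 0.39779706 -0.31818888  0.3863238 ] ((391.803466796875, -317.6744384765625), (79.77450561523438, 28.296207427978516), 81.92132568359375)
blue top 0.85 [233. 288.] [0.3876 0.3025]
blue top 0.67 [480. 312.] [ 0.3899 -0.3223]
blue top 0.34 [243. 242.] [0.5069 0.2936]
blue scene 0.76 [427. 251.] [0.3923 0.2966]
yellow top 0.76 [251. 335.] [0.2768 0.2408]
yellow top 0.64 [193. 298.] [0.3503 0.3977]
yellow top 0.64 [269. 188.] [0.6607 0.2453]
yellow top 0.55 [232. 240.] [0.51   0.3231]
yellow scene 0.92 [475. 251.] [0.3638 0.3991]
yellow scene 0.77 [429. 291.] [0.5208 0.3161]
yellow scene 0.75 [411. 217.] [0.2693 0.2409]
white top 0.91 [184. 249.] [0.4718 0.4417]
white top 0.75 [183. 337.] [0.2526 0.4076]
white scene 0.81 [492. 283.] [0.4657 0.4416]
white scene 0.73 [479. 221.] [0.2477 0.4019]
white scene 0.55 [523. 240.] [0.2959 0.504 ]
```

>>> servo_tool:
  deltas: "1 0 0 0 0 0 -0.07; 1 0 0 0 0 0 -0.07; 1 1 -39 0 0 0 0; 1 1 -39 0 0 0 0; 1 1 -39 0 0 0 0; 1 1 -39 0 0 0 0; 1 1 -39 0 0 0 0; 1 1 -39 0 0 0 0"

```text
time_s: 34.6
position: [0.3917, -0.0822, 0.3013]
tool_rot: [[1.0, -0.001, 0.0], [-0.001, -1.0, 0.0], [0.0, -0.0, -1.0]]
ft_force: [1.5, -1.2, 0.5]
grip_width: 0.0854
gripper_force: 0.0
```

>>> servo_tool:
  deltas: "1 1 -39 0 0 0 0; 1 1 -39 0 0 0 0; 1 1 -39 0 0 0 0; 1 1 -39 0 0 0 0; 1 1 -39 0 0 0 0; 1 1 -39 0 0 0 0; 1 1 -39 0 0 0 0; 1 1 -39 0 0 0 0"

```text
time_s: 35.27
position: [0.3998, 0.2302, 0.3013]
tool_rot: [[1.0, 0.0, 0.0], [0.0, -1.0, -0.0], [0.0, 0.0, -1.0]]
ft_force: [0.6, -1.4, 0.7]
grip_width: 0.0854
gripper_force: 0.0
```

>>> servo_tool:
  deltas: "1 1 -39 0 0 0 0; 1 1 -39 0 0 0 0; 1 1 -39 0 0 0 0; 1 0 0 0 0 0 0; 1 0 0 0 0 0 0; 1 0 0 0 0 0 0"

```text
time_s: 35.77
position: [0.4032, 0.3448, 0.301]
tool_rot: [[1.0, 0.0, -0.001], [0.0, -1.0, -0.001], [-0.001, 0.001, -1.0]]
ft_force: [0.6, -0.1, -0.4]
grip_width: 0.0856
gripper_force: 0.0
```

```bash
python3 - <<'E'
from h import *
p=np.load('w7.npy',allow_pickle=True).item()
K=cloud(p,np.ones((480,640),bool)); K=K[np.hypot(K[:,0]-.387,K[:,1]+.317)<.04]
for lo,hi in((.138,.152),(.08,.09)):
    top=K[(K[:,2]>lo)&(K[:,2]<hi)]; print(len(top),np.median(top,0),cv2.minAreaRect((top[:,:2]*1000).astype(np.float32)))
s=env.observe(); print(s['time_s'],s['position'],np.round(s['tool_rot'],3).tolist())
p=shot('wrist','w8.png'); np.save('w8.npy',p,allow_pickle=True)
for n in ('driver_blue','driver_yellow','driver_white'):
    for e,z in (('',0),('_tabs',.01)):
        for r in env.spot_point(n+e,p)[:4]: print(n+e,round(r['conf'],2),np.round(r['uv']),np.round(ray(p,r['uv'],z),4)[:2])
E
```

```text
560 [ 0.38747974 -0.31867085  0.14489715] ((386.24951171875, -318.41015625), (17.73552894592285, 17.495018005371094), 82.17453002929688)
3702 [ 0.39243457 -0.31736721  0.08448379] ((386.2272644042969, -316.8496398925781), (60.11015701293945, 66.58905792236328), 81.94664764404297)
35.7667 [0.40318689 0.34479912 0.30104001] [[1.0, 0.0, -0.001], [0.0, -1.0, -0.001], [-0.001, 0.001, -1.0]]
driver_blue 0.8 [362. 206.] [0.3874 0.2948]
driver_blue_tabs 0.69 [364. 182.] [0.4147 0.2949]
driver_yellow 0.92 [269. 234.] [0.3548 0.4007]
driver_yellow 0.84 [405. 303.] [0.2685 0.2403]
driver_yellow 0.78 [340.  84.] [0.5146 0.3222]
driver_yellow 0.42 [370.  90.] [0.509  0.2907]
driver_yellow_tabs 0.94 [397. 328.] [0.2416 0.2497]
driver_yellow_tabs 0.87 [257. 261.] [0.3251 0.4143]
driver_yellow_tabs 0.82 [369.  92.] [0.5066 0.2929]
driver_white 0.84 [274. 322.] [0.2431 0.3982]
driver_white 0.69 [230. 123.] [0.4759 0.4383]
driver_white 0.65 [188. 271.] [0.3098 0.497 ]
driver_white_tabs 0.98 [200. 253.] [0.3351 0.4787]
driver_white_tabs 0.89 [249. 107.] [0.4914 0.416 ]
driver_white_tabs 0.67 [257. 308.] [0.2675 0.4166]
```

View pics/w8.png

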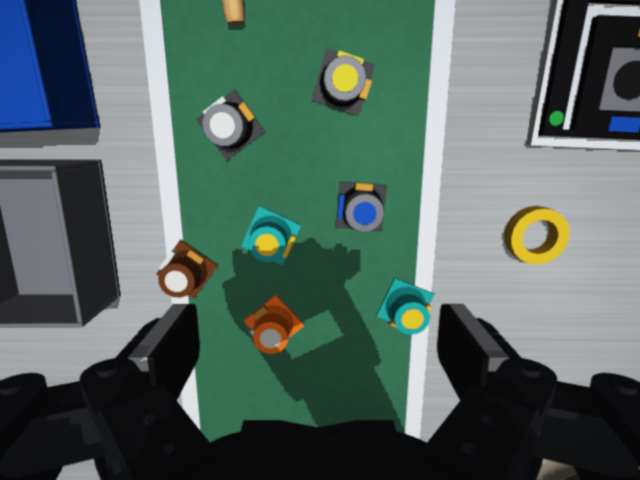

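```bash
cat >> h.py <<'E'
def driver(p,guess,R=.045):
    """centre from magnet top, yaw from frame square nearest tabs direction"""
    K=cloud(p,np.ones((480,640),bool)); col=hsv(p)[p['depth']>0]
    u=np.hypot(K[:,0]-guess[0],K[:,1]-guess[1])<R; K=K[u];col=col[u]
    t=K[(K[:,2]>.036)&(K[:,2]<.048)]
    (cx,cy),r=cv2.minEnclosingCircle((t[:,:2]*1000).astype(np.float32)); med=(t[:,:2].min(0)+t[:,:2].max(0))*500
    g=(col[:,0]>=10)&(col[:,0]<22)&(col[:,1]>110)&(K[:,2]<.02)&(K[:,2]>.002)
    w=K[g]; d=w[:,:2].mean(0)*1000-[cx,cy] if len(w) else np.zeros(2)
    dark=K[(col[:,2]<75)&(col[:,1]<120)&(K[:,2]<.012)&(np.hypot(K[:,0]-cx/1e3,K[:,1]-cy/1e3)<.038)]
    rr=cv2.minAreaRect((dark[:,:2]*1000).astype(np.float32))
    return dict(c=(round(cx,1),round(cy,1)),bb=np.round(med,1),r=round(r,1),tab=round(float(np.degrees(np.arctan2(d[1],d[0]))),1),dist=round(float(np.hypot(*d)),1),n=len(w),frame=rr)
E
python3 - <<'E'
from h import *
p=np.load('w8.npy',allow_pickle=True).item()
for g in ((.387,.297),(.5146,.3222),(.4759,.438)): print(driver(p,g))
E
```

```text
{'c': (387.1, 297.7), 'bb': array([387.5, 297.4]), 'r': 20.3, 'tab': -4.8, 'dist': 22.9, 'n': 143, 'frame': ((387.02703857421875, 297.9640808105469), (50.80601501464844, 51.031044006347656), 86.08023834228516)}
{'c': (516.4, 320.3), 'bb': array([516.4, 320.4]), 'r': 19.9, 'tab': -110.0, 'dist': 23.9, 'n': 119, 'frame': ((503.64483642578125, 328.07086181640625), (54.72359085083008, 37.86324691772461), 44.74932098388672)}
{'c': (474.1, 437.6), 'bb': array([473.8, 437.7]), 'r': 19.9, 'tab': -56.6, 'dist': 22.6, 'n': 174, 'frame': ((472.8019714355469, 436.3570861816406), (49.57257080078125, 50.827022552490234), 34.73418045043945)}
```

>>> servo_tool:
  deltas: "1 -8 23.5 0 0 0 0; 1 -8 23.5 0 0 0 0; 1 0 0 16 0 0 -0.125; 1 0 0 16 0 0 -0.125; 1 0 0 16 0 0 -0.125; 1 0 0 16 0 0 -0.125; 1 0 0 16 0 0 -0.125; 1 0 0 16 0 0 -0.125"

```text
time_s: 36.78
position: [0.3873, 0.2978, 0.2048]
tool_rot: [[0.728, 0.686, 0.0], [0.686, -0.728, 0.0], [0.0, 0.0, -1.0]]
ft_force: [0.6, 0.1, -0.1]
grip_width: 0.0856
gripper_force: 0.0
```

>>> servo_tool:
  deltas: "1 0 0 16 0 0 -0.125; 1 0 0 16 0 0 -0.125; 1 0 0 16 0 0 -0.125; 1 0 0 16 0 0 -0.125; 1 0 0 16 0 0 -0.125; 1 0 0 16 0 0 -0.125; 1 0 0 0 0 0 0; 1 0 0 0 0 0 0"

```text
time_s: 37.45
position: [0.3873, 0.2979, 0.1093]
tool_rot: [[0.075, 0.997, -0.001], [0.997, -0.075, -0.0], [-0.0, -0.001, -1.0]]
ft_force: [0.6, 0.5, 0.6]
grip_width: 0.0855
gripper_force: 0.0
```

```bash
python3 - <<'E'
from h import *
p=shot('wrist','w9.png');s=env.observe(); print(s['time_s'],s['position'],s['q'],np.degrees(np.arctan2(s['tool_rot'][1][0],s['tool_rot'][0][0])))
print(driver(p,(.387,.2977)))
E
```

```text
37.5 [0.38767348 0.29809481 0.11002547] [ 2.36559091e+01  2.33746787e+01  9.46166878e+01 -1.23256742e-03
  6.19652119e+01  2.79698817e+01] 85.68661284430391
{'c': (387.0, 297.1), 'bb': array([386.9, 297.1]), 'r': 20.0, 'tab': 1.3, 'dist': 23.6, 'n': 291, 'frame': ((387.8882141113281, 297.4714660644531), (52.20268630981445, 55.25704574584961), 85.97557067871094)}
```

>>> servo_tool:
  deltas: "1 -0.8 -0.5 25 0 0 0; 1 0 0 25 0 0 0; 1 0 0 25 0 0 0; 1 0 0 16 0 0 0; 1 0 0 0 0 0 0; 0 0 0 0 0 0 0; 0 0 0 0 0 0 0; 0 0 0 0 0 0 0"
  newtons: 50

```text
time_s: 38.17
position: [0.3875, 0.2977, 0.0198]
tool_rot: [[0.072, 0.997, 0.003], [0.997, -0.072, 0.001], [0.001, 0.003, -1.0]]
ft_force: [0.4, -0.2, -0.4]
grip_width: 0.0514
gripper_force: 0.0
```

>>> servo_tool:
  deltas: "0 0 0 0 0 0 0; 0 0 0 0 0 0 0; 0 0 0 0 0 0 0"

```text
time_s: 38.42
position: [0.3874, 0.2977, 0.0199]
tool_rot: [[0.071, 0.997, 0.003], [0.997, -0.071, 0.001], [0.001, 0.003, -1.0]]
ft_force: [-1.3, -0.6, 9.5]
grip_width: 0.0384
gripper_force: 49.2
```

>>> servo_tool:
  deltas: "0 0 0 -10 0 0 0; 0 0 0 -15 0 0 0; 0 0 0 -15 0 0 0.117; 0 0 0 -10 0 0 0.117; 0 0 0 -10 0 0 0.117; 0 0 0 -10 0 0 0.117; 0 0 0 -10 0 0 0.117; 0 0 0 -10 0 0 0.117"

```text
time_s: 39.08
position: [0.3866, 0.2973, 0.1094]
tool_rot: [[0.703, 0.712, 0.0], [0.712, -0.703, 0.0], [0.0, 0.0, -1.0]]
ft_force: [0.2, 1.2, -2.2]
grip_width: 0.0386
gripper_force: 50.6
```

>>> servo_tool:
  deltas: "0 0 0 -10 0 0 0.117; 0 0 0 0 0 0 0.117; 0 0 0 0 0 0 0.117; 0 -5.1 37.4 0 0 0 0; 0 -5.1 37.4 0 0 0 0; 0 -5.1 37.4 0 0 0 0; 0 -5.1 37.4 0 0 0 0; 0 -5.1 37.4 0 0 0 0"

```text
time_s: 39.75
position: [0.4446, 0.116, 0.1189]
tool_rot: [[0.902, 0.432, 0.001], [0.432, -0.902, 0.0], [0.001, 0.0, -1.0]]
ft_force: [1.4, 0.6, -2.0]
grip_width: 0.0384
gripper_force: 51.0
```

>>> servo_tool:
  deltas: "0 -5.1 37.4 0 0 0 0; 0 -5.1 37.4 0 0 0 0; 0 -5.1 37.4 0 0 0 0; 0 -5.1 37.4 0 0 0 0; 0 -5.1 37.4 0 0 0 0; 0 -5.1 37.4 0 0 0 0; 0 -5.1 37.4 0 0 0 0; 0 -5.1 37.4 0 0 0 0"

```text
time_s: 40.42
position: [0.5371, -0.1716, 0.1189]
tool_rot: [[0.902, 0.431, 0.0], [0.431, -0.902, -0.0], [0.0, 0.0, -1.0]]
ft_force: [0.7, 1.1, -1.2]
grip_width: 0.0385
gripper_force: 51.0
```

>>> servo_tool:
  deltas: "0 -5.1 30 0 0 0 0; 0 0 0 0 0 0 0; 0 0 0 0 0 0 0"

```text
time_s: 40.67
position: [0.5452, -0.2003, 0.1183]
tool_rot: [[0.903, 0.43, -0.0], [0.43, -0.903, 0.0], [0.0, -0.0, -1.0]]
ft_force: [-0.3, 0.0, -2.6]
grip_width: 0.0383
gripper_force: 51.1
```

```bash
python3 - <<'E'
from h import *
p=shot('wrist');s=env.observe(); print(s['time_s'],s['position'],s['q'],np.degrees(np.arctan2(s['tool_rot'][1][0],s['tool_rot'][0][0])))
np.save('w10.npy',p,allow_pickle=True)
q=shot('scene'); 
cv2.imwrite('pics/w10.png',np.hstack([cv2.resize(p['img'],(480,360)),cv2.resize(q['img'][150:300,50:180],(312,360),interpolation=2)])[:,:,::-1])
E
```

```text
40.7167 [ 0.54497229 -0.19896769  0.11837163] [-3.17479002e+01  3.06267834e+01  7.93024351e+01  1.38583513e-02
  7.01116371e+01  3.27055880e+01] 25.541796669895867
```

View pics/w10.png

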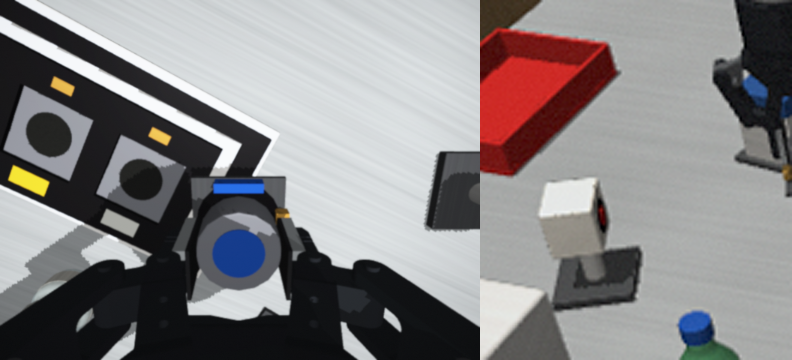

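>>> servo_tool:
  deltas: "0 -3.7 29.8 0 0 0 0; 0 -3.7 29.8 10 0 0 0; 0 -3.7 29.8 16 0 0 0; 0 -3.5 29.6 17 0 0 0; 0 0 0 0 0 0 0; 0 0 0 0 0 0 0; 0 0 0 0 0 0 0; 0 0 0 0 0 0 0"

```text
time_s: 41.43
position: [0.5839, -0.3112, 0.0764]
tool_rot: [[0.901, 0.434, 0.001], [0.434, -0.901, -0.0], [0.0, 0.001, -1.0]]
ft_force: [0.2, 0.9, -1.6]
grip_width: 0.0385
gripper_force: 51.3
```

```bash
python3 - <<'E'
from h import *
s=env.observe(); P=s['position'];print(s['time_s'],P)
p=shot('wrist'); np.save('w11.npy',p,allow_pickle=True); q=shot('top');
for r in env.spot_point('eye_focus',q)[:2]: print('focus',r['conf'],r['uv'],ray(q,r['uv'],.055))
for r in env.spot_point('driver_blue',q)[:2]: print('blue',r['conf'],r['uv'],ray(q,r['uv'],.055))
c=shot('scene')
cv2.imwrite('pics/w11.png',np.hstack([cv2.resize(p['img'],(480,360)),cv2.resize(c['img'][150:300,50:180],(312,360),interpolation=2)])[:,:,::-1])
K=cloud(p,np.ones((480,640),bool)); t=K[(K[:,2]>.09)&(K[:,2]<.104)&(np.hypot(K[:,0]-.624,K[:,1]+.398)<.045)&(np.hypot(K[:,0]-.583,K[:,1]+.313)>.05)]
print(len(t),cv2.minAreaRect((t[:,:2]*1000).astype(np.float32)))
E
```

```text
41.4333 [ 0.5838683  -0.31115297  0.07636982]
blue 0.45 [432.2, 168.1] [ 0.73995424 -0.1721108   0.055     ]
14435 ((622.1713256835938, -393.16473388671875), (51.6270751953125, 39.44045639038086), 28.202064514160156)
```

View pics/w11.png

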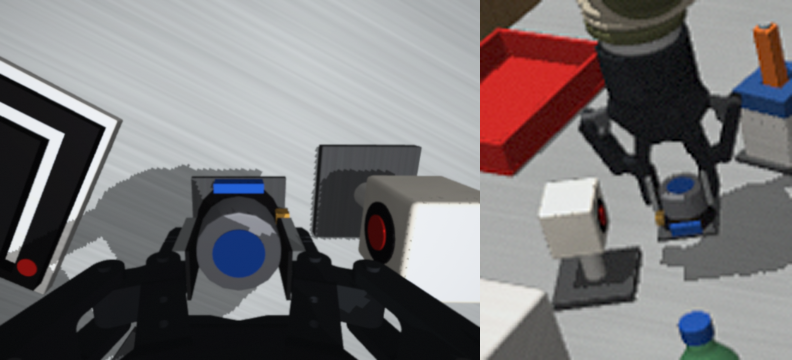

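>>> servo_tool:
  deltas: "0 0 0 0 0 0 0; 0 0 0 0 0 0 0; 0 0 0 0 0 0 0; 0 0 0 0 0 0 0; 0 0 0 0 0 0 0; 0 0 0 0 0 0 0; 0 0 0 0 0 0 0; 0 0 0 0 0 0 0"

```text
time_s: 42.35
position: [0.5836, -0.3127, 0.0753]
tool_rot: [[0.902, 0.432, -0.0], [0.432, -0.902, 0.0], [-0.0, -0.0, -1.0]]
ft_force: [0.3, 0.4, -2.4]
grip_width: 0.0383
gripper_force: 51.3
```

```bash
python3 - <<'E'
from h import *
p=np.load('w11.npy',allow_pickle=True).item(); H=hsv(p); C=np.zeros((480,640),bool); C[260:380,470:540]=1
red=C&((H[:,:,0]<8)|(H[:,:,0]>172))&(H[:,:,1]>100)&(H[:,:,2]>60); r=cloud(p,red); print(red.sum(),np.median(r,0),(r.min(0)+r.max(0))/2)
blk=C&(H[:,:,2]<50); b=cloud(p,blk|red); b=b[b[:,2]>.055]; print(np.median(b,0),(b.min(0)+b.max(0))/2,b.min(0),b.max(0))
c=np.median(r,0); print('focus',c[:2]+.07*np.array([-.4305,.9026]))
E
```

```text
806 [ 0.6142453  -0.37523673  0.07642283] [ 0.61406219 -0.37534932  0.0748674 ]
[ 0.61355587 -0.37201031  0.08603879] [ 0.61288534 -0.3631312   0.09727785] [ 0.59722454 -0.38535553  0.05614627] [ 0.62854613 -0.34090687  0.13840942]
focus [ 0.5841103  -0.31205473]
```

>>> servo_tool:
  deltas: "0 0 0 0 0 0 0.121; 0 0 0 0 0 0 0.121; 0 0 0 0 0 0 0.121; 0 0 0 0 0 0 0.121; 0 0 0 0 0 0 0.121; 0 0 0 0 0 0 0.121; 0 0 0 0 0 0 0.121; 0 0 0 0 0 0 0.121"

```text
time_s: 43.02
position: [0.5836, -0.3127, 0.0753]
tool_rot: [[0.864, -0.503, -0.0], [-0.503, -0.864, 0.0], [-0.0, -0.0, -1.0]]
ft_force: [-0.4, -1.0, -2.4]
grip_width: 0.0383
gripper_force: 51.3
```

>>> servo_tool:
  deltas: "0 0 0 0 0 0 0.121; 0 0 0 0 0 0 0.121; 0 0 0 0 0 0 0.121; 0 0 0 0 0 0 0.121; 0 0 0 0 0 0 0.119; 0 0 0 0 0 0 0; 0 0 0 0 0 0 0; 0 0 0 0 0 0 0"

```text
time_s: 43.68
position: [0.5836, -0.3127, 0.0753]
tool_rot: [[0.435, -0.9, -0.0], [-0.9, -0.435, 0.0], [-0.0, 0.0, -1.0]]
ft_force: [-0.9, 0.6, -1.7]
grip_width: 0.0382
gripper_force: 51.3
```

>>> servo_tool:
  deltas: "0 0 0 0 0 0 0; 0 0 0 0 0 0 0; 0 0 0 0 0 0 0; 0 0 0 0 0 0 0; 0 0 0 0 0 0 0; 0 0 0 0 0 0 0; 0 0 0 0 0 0 0; 0 0 0 0 0 0 0"

```text
time_s: 44.35
position: [0.5836, -0.3126, 0.0753]
tool_rot: [[0.432, -0.902, -0.0], [-0.902, -0.432, 0.0], [-0.0, -0.0, -1.0]]
ft_force: [0.5, -0.5, -2.8]
grip_width: 0.0383
gripper_force: 51.3
```

>>> servo_tool:
  deltas: "0 0 0 0 0 0 0; 0 0 0 0 0 0 0; 0 0 0 0 0 0 0; 0 0 0 0 0 0 0"

```text
time_s: 44.68
position: [0.5836, -0.3126, 0.0753]
tool_rot: [[0.432, -0.902, -0.0], [-0.902, -0.432, 0.0], [-0.0, 0.0, -1.0]]
ft_force: [-2.0, -0.1, -2.2]
grip_width: 0.0379
gripper_force: 51.3
```

>>> servo_tool:
  deltas: "0 0 0 -25 0 0 0; 0 -38 -9.9 0 0 0 0; 0 -38 -9.9 0 0 0 0; 0 -38 -9.9 0 0 0 0; 0 -38 -9.9 0 0 0 0; 0 -38 -9.9 0 0 0 0; 0 -38 -9.9 0 0 0 0; 0 -38 -9.9 0 0 0 0"

```text
time_s: 45.35
position: [0.5306, -0.0412, 0.1006]
tool_rot: [[0.432, -0.902, 0.001], [-0.902, -0.432, -0.0], [0.0, -0.0, -1.0]]
ft_force: [0.8, 0.4, -2.4]
grip_width: 0.0382
gripper_force: 51.4
```

>>> servo_tool:
  deltas: "0 -38 -9.9 0 0 0 0; 0 -38.5 -9.8 0 0 0 0; 0 0 0 0 0 0 -0.1205; 0 0 0 0 0 0 -0.1205; 0 0 0 0 0 0 -0.1205; 0 0 0 0 0 0 -0.1205; 0 0 0 0 0 0 -0.1205; 0 0 0 0 0 0 -0.1205"

```text
time_s: 46.02
position: [0.5161, 0.0347, 0.1005]
tool_rot: [[0.923, -0.385, 0.0], [-0.385, -0.923, -0.0], [0.0, -0.0, -1.0]]
ft_force: [0.6, 0.8, -2.8]
grip_width: 0.0383
gripper_force: 51.4
```

>>> servo_tool:
  deltas: "0 0 0 0 0 0 -0.1205; 0 0 0 0 0 0 -0.1205; 0 0 0 0 0 0 -0.1205; 0 0 0 0 0 0 -0.1205; 0 0 0 0 0 0 -0.1205; 0 0 0 0 0 0 -0.1205; 0 0 0 0 0 0 -0.1205; 0 0 0 0 0 0 -0.1205"

```text
time_s: 46.68
position: [0.5161, 0.0347, 0.1005]
tool_rot: [[0.843, 0.539, 0.0], [0.539, -0.843, -0.0], [0.0, 0.0, -1.0]]
ft_force: [-0.6, 0.1, -2.8]
grip_width: 0.0383
gripper_force: 51.4
```

>>> servo_tool:
  deltas: "0 0 0 0 0 0 -0.1205; 0 0 0 0 0 0 -0.1205; 0 0 0 0 0 0 -0.1205; 0 0 0 0 0 0 -0.1205; 0 0 0 0 0 0 -0.1205; 0 0 0 0 0 0 -0.1205; 0 0 0 0 0 0 -0.1205; 0 0 0 0 0 0 -0.1205"

```text
time_s: 47.35
position: [0.516, 0.0347, 0.1005]
tool_rot: [[0.038, 0.999, 0.0], [0.999, -0.038, -0.0], [-0.0, 0.0, -1.0]]
ft_force: [0.3, -0.5, -1.6]
grip_width: 0.0383
gripper_force: 51.4
```

>>> servo_tool:
  deltas: "0 0 0 0 0 0 0; 0 0 0 0 0 0 0"

```text
time_s: 47.52
position: [0.516, 0.0347, 0.1005]
tool_rot: [[0.048, 0.999, 0.0], [0.999, -0.048, -0.0], [-0.0, 0.0, -1.0]]
ft_force: [-0.6, -0.1, -2.6]
grip_width: 0.0382
gripper_force: 51.4
```

```bash
python3 - <<'E'
from h import *
p=shot('wrist','w12.png');np.save('w12.npy',p,allow_pickle=True);s=env.observe(); P=s['position'];print(s['time_s'],P,s['q'],np.degrees(np.arctan2(s['tool_rot'][1][0],s['tool_rot'][0][0])))
K=cloud(p,np.ones((480,640),bool)); K=K[np.hypot(K[:,0]-P[0],K[:,1]-P[1])<.035]
zt=P[2]+.02
t=K[abs(K[:,2]-zt)<.004]; print(len(t),np.median(t[:,2]) if len(t) else K[:,2].max(), cv2.minEnclosingCircle((t[:,:2]*1000).astype(np.float32)))
f=K[abs(K[:,2]-(P[2]-.018))<.005]; print(len(f),cv2.minAreaRect((f[:,:2]*1000).astype(np.float32)) if len(f) else 0)
E
```

```text
47.5667 [0.51601766 0.03468297 0.10041667] [-9.28720262e+00  2.64893283e+01  9.09137400e+01  1.25952460e-03
  6.25832460e+01 -6.54700069e+00] 87.25921819330854
10646 0.1200340354143661 ((514.8960571289062, 41.11394500732422), 32.81435012817383)
2664 ((515.1231079101562, 49.654659271240234), (52.83218765258789, 23.424972534179688), 0.6176354885101318)
```

View pics/w12.png

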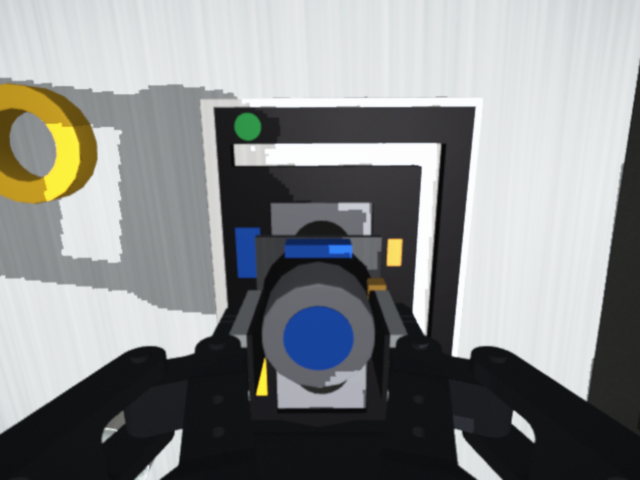

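>>> servo_tool:
  deltas: "0 -0.5 0.5 20 0 0 0; 0 0 0 18 0 0 0; 0 0 0 10 0 0 0; 0 0 0 6 0 0 0; 0 0 0 4 0 0 0; 0 0 0 3 0 0 0; 0 0 0 0 0 0 0; 0 0 0 0 0 0 0"

```text
time_s: 48.23
position: [0.5167, 0.0341, 0.0397]
tool_rot: [[0.044, 0.999, 0.001], [0.999, -0.044, -0.0], [-0.0, 0.001, -1.0]]
ft_force: [0.9, -0.6, -2.5]
grip_width: 0.0378
gripper_force: 51.4
```

>>> servo_tool:
  deltas: "0 0 0 1 0 0 0; 0 0 0 1 0 0 0; 0 0 0 0 0 0 0"

```text
time_s: 48.48
position: [0.5165, 0.0342, 0.0374]
tool_rot: [[0.044, 0.999, 0.0], [0.999, -0.044, -0.0], [-0.0, 0.0, -1.0]]
ft_force: [-0.7, 0.3, -1.0]
grip_width: 0.0383
gripper_force: 51.4
```

>>> servo_tool:
  deltas: "1 0 0 0 0 0 0; 1 0 0 0 0 0 0; 1 0 0 0 0 0 0; 1 0 0 0 0 0 0; 1 0 0 0 0 0 0; 1 0 0 0 0 0 0; 1 0 0 -15 0 0 0; 1 0 0 -35 0 0 0"

```text
time_s: 49.15
position: [0.5144, 0.0344, 0.0848]
tool_rot: [[0.044, 0.999, -0.008], [0.999, -0.044, 0.001], [0.001, -0.008, -1.0]]
ft_force: [0.1, 0.4, -1.0]
grip_width: 0.0855
gripper_force: 0.0
```

>>> servo_tool:
  deltas: "1 0 0 -40 0 0 0; 1 0 0 -40 0 0 0; 1 0 0 -40 0 0 0; 1 0 0 -40 0 0 0; 1 0 0 0 0 0 0"

```text
time_s: 49.57
position: [0.5187, 0.0339, 0.255]
tool_rot: [[0.044, 0.999, 0.014], [0.999, -0.044, -0.002], [-0.002, 0.014, -1.0]]
ft_force: [-0.5, 0.2, 0.6]
grip_width: 0.0853
gripper_force: 0.0
```

```bash
python3 - <<'E'
from h import *
p=shot('wrist','w13.png');np.save('w13.npy',p,allow_pickle=True);s=env.observe(); P=s['position'];print(s['time_s'],P)
K=cloud(p,np.ones((480,640),bool)); K=K[np.hypot(K[:,0]-.5159,K[:,1]-.0347)<.045]
t=K[(K[:,2]>.05)&(K[:,2]<.062)]; print(len(t),np.median(t[:,2]),t[:,2].std(),cv2.minEnclosingCircle((t[:,:2]*1000).astype(np.float32)))
E
```

```text
49.6167 [0.5176754  0.03403811 0.25109956]
1639 0.056611562680217886 0.0010591162449184045 ((514.5223999023438, 33.85382080078125), 20.27708625793457)
```

>>> servo_tool:
  deltas: "1 37.8 -5.5 0 0 0 0; 1 37.8 -5.5 0 0 0 0; 1 37.8 -5.5 0 0 0 0; 1 37.8 -5.5 0 0 0 0; 1 37.8 -5.5 0 0 0 0; 1 37.8 -5.5 0 0 0 0; 1 37.8 -5.5 0 0 0 0; 1 0 0 0 0 0 0.1225"

```text
time_s: 50.28
position: [0.4877, 0.3054, 0.2454]
tool_rot: [[0.16, 0.987, -0.003], [0.987, -0.16, 0.001], [0.0, -0.003, -1.0]]
ft_force: [-1.2, 0.2, -0.9]
grip_width: 0.0852
gripper_force: 0.0
```

>>> servo_tool:
  deltas: "1 0 0 0 0 0 0.1225; 1 0 0 0 0 0 0.1225; 1 0 0 0 0 0 0.1225; 1 0 0 0 0 0 0.1225; 1 0 0 0 0 0 0.1225; 1 0 0 0 0 0 0.1225; 1 0 0 0 0 0 0.1225; 1 0 0 0 0 0 0.1225"

```text
time_s: 50.95
position: [0.4892, 0.3, 0.2456]
tool_rot: [[0.914, 0.406, -0.003], [0.406, -0.914, -0.001], [-0.003, -0.0, -1.0]]
ft_force: [0.2, -0.5, -0.2]
grip_width: 0.0852
gripper_force: 0.0
```

>>> servo_tool:
  deltas: "1 0 0 0 0 0 0.1225; 1 0 0 0 0 0 0.1225; 1 0 0 0 0 0 0.1225; 1 0 0 0 0 0 0.1225; 1 0 0 0 0 0 0.1225; 1 0 0 0 0 0 0.1225; 1 0 0 0 0 0 0; 1 0 0 0 0 0 0"

```text
time_s: 51.62
position: [0.4893, 0.3001, 0.2462]
tool_rot: [[0.953, -0.302, -0.002], [-0.302, -0.953, -0.001], [-0.002, 0.001, -1.0]]
ft_force: [0.9, -0.8, 0.6]
grip_width: 0.0854
gripper_force: 0.0
```

```bash
python3 - <<'E'
from h import *
p=shot('wrist','w14.png');np.save('w14.npy',p,allow_pickle=True);s=env.observe(); P=s['position'];print(s['time_s'],P,s['q'],np.degrees(np.arctan2(s['tool_rot'][1][0],s['tool_rot'][0][0])))
for k in ('yellow','white'):
    for r in env.spot_point('driver_'+k,p)[:3]:
        X=ray(p,r['uv'],0); print(k,round(r['conf'],2),np.round(r['uv']),np.round(X,4)[:2])
for g in ((.5164,.3203),(.4741,.4376)):
    try: print(driver(p,g))
    except Exception as e: print(e)
E
```

```text
51.6667 [0.48942386 0.30010112 0.24642997] [ 1.97059235e+01  2.37414756e+01  6.86943891e+01 -9.32719299e-04
  8.76519280e+01  1.27285459e+02] -17.579528778726537
yellow 0.89 [428. 372.] [0.2685 0.2413]
yellow 0.67 [292. 180.] [0.515  0.3175]
yellow 0.55 [267. 346.] [0.3525 0.401 ]
white 0.76 [194. 251.] [0.4765 0.4346]
white 0.68 [299. 428.] [0.2411 0.4008]
white 0.66 [198. 404.] [0.3071 0.5001]
{'c': (516.3, 320.1), 'bb': array([516.2, 319.9]), 'r': 20.4, 'tab': -106.0, 'dist': 23.2, 'n': 162, 'frame': ((517.3322143554688, 313.9349365234375), (51.24394607543945, 39.120235443115234), 22.25722312927246)}
{'c': (473.7, 437.6), 'bb': array([473.6, 437.2]), 'r': 20.0, 'tab': -55.1, 'dist': 23.4, 'n': 223, 'frame': ((474.4132385253906, 435.7047119140625), (51.42767333984375, 50.054420471191406), 33.36384201049805)}
```

View pics/w14.png

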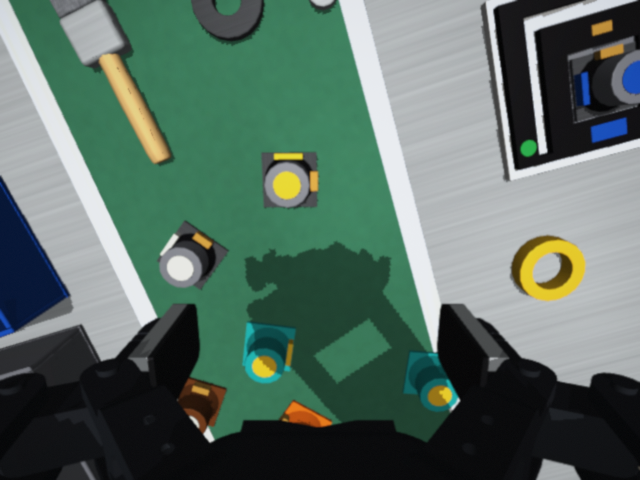

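>>> servo_tool:
  deltas: "1 19.6 -27.1 0 0 0 0; 1 0 0 36 0 0 0; 1 0 0 36 0 0 0; 1 0 0 36 0 0 0; 1 0 0 36 0 0 0; 1 0 0 30 0 0 0; 1 0 0 0 0 0 0; 1 0 0 0 0 0 0"

```text
time_s: 52.43
position: [0.5163, 0.3199, 0.0729]
tool_rot: [[0.952, -0.305, -0.002], [-0.305, -0.952, -0.001], [-0.002, 0.001, -1.0]]
ft_force: [-0.0, 0.4, 0.0]
grip_width: 0.085
gripper_force: 0.0
```

```bash
python3 - <<'E'
from h import *
p=shot('wrist');s=env.observe(); P=s['position'];print(s['time_s'],P,np.degrees(np.arctan2(s['tool_rot'][1][0],s['tool_rot'][0][0])))
print(driver(p,(.5163,.320),.04))
E
```

```text
52.4833 [0.51726906 0.32029234 0.07466582] -17.74682284673295
{'c': (516.5, 319.8), 'bb': array([516.6, 319.8]), 'r': 20.1, 'tab': -98.2, 'dist': 22.3, 'n': 437, 'frame': ((514.1324462890625, 320.6744079589844), (53.593502044677734, 57.60700607299805), 73.76565551757812)}
```

>>> servo_tool:
  deltas: "1 0 0 25 0 0 0; 1 0 0 20 0 0 0; 1 0 0 9 0 0 0; 1 0 0 0 0 0 0; 0 0 0 0 0 0 0; 0 0 0 0 0 0 0; 0 0 0 0 0 0 0; 0 0 0 0 0 0 0"

```text
time_s: 53.15
position: [0.5171, 0.3202, 0.0206]
tool_rot: [[0.952, -0.306, 0.002], [-0.306, -0.952, 0.001], [0.002, -0.001, -1.0]]
ft_force: [-2.8, 1.9, 36.6]
grip_width: 0.0387
gripper_force: 33.0
```

>>> servo_tool:
  deltas: "0 0 0 0 0 0 0; 0 0 0 0 0 0 0; 0 0 0 -10 0 0 0; 0 0 0 -15 0 0 0; 0 0 0 -15 0 0 -0.1077; 0 0 0 -15 0 0 -0.1077; 0 0 0 -15 0 0 -0.1077; 0 0 0 -15 0 0 -0.1077"

```text
time_s: 53.82
position: [0.5164, 0.32, 0.1058]
tool_rot: [[0.992, 0.125, 0.0], [0.125, -0.992, 0.0], [0.0, -0.0, -1.0]]
ft_force: [-0.2, -0.7, -1.5]
grip_width: 0.0381
gripper_force: 50.4
```

>>> servo_tool:
  deltas: "0 0 0 -15 0 0 -0.1077; 0 0 0 -5 0 0 -0.1077; 0 0 0 0 0 0 -0.1077; 0 -12.4 35.3 0 0 0 0; 0 -12.4 35.3 0 0 0 0; 0 -12.4 35.3 0 0 0 0; 0 -12.4 35.3 0 0 0 0; 0 -12.4 35.3 0 0 0 0"

```text
time_s: 54.48
position: [0.536, 0.1324, 0.1252]
tool_rot: [[0.903, 0.429, 0.001], [0.429, -0.903, 0.0], [0.0, 0.0, -1.0]]
ft_force: [1.3, 0.4, -1.3]
grip_width: 0.0382
gripper_force: 50.6
```

>>> servo_tool:
  deltas: "0 -12.4 35.3 0 0 0 0; 0 -12.4 35.3 0 0 0 0; 0 -12.4 35.3 0 0 0 0; 0 -12.4 35.3 0 0 0 0; 0 -12.4 35.3 0 0 0 0; 0 -12.4 35.3 0 0 0 0; 0 -12.4 35.3 0 0 0 0; 0 -12.4 35.3 0 0 0 0"

```text
time_s: 55.15
position: [0.5675, -0.1655, 0.1252]
tool_rot: [[0.903, 0.429, 0.0], [0.429, -0.903, -0.0], [0.0, 0.0, -1.0]]
ft_force: [-0.0, 0.2, -1.2]
grip_width: 0.0383
gripper_force: 50.6
```

>>> servo_tool:
  deltas: "0 0 0 0 0 0 0; 0 0 0 0 0 0 0"

```text
time_s: 55.32
position: [0.5675, -0.1655, 0.1247]
tool_rot: [[0.905, 0.426, 0.0], [0.426, -0.905, -0.0], [0.0, 0.0, -1.0]]
ft_force: [0.2, 0.0, -1.2]
grip_width: 0.0382
gripper_force: 50.8
```

>>> servo_tool:
  deltas: "0 -12.1 34.9 0 0 0 0; 0 -12.1 34.9 12 0 0 0; 0 -12.1 34.9 18 0 0 0; 0 -12.1 34.9 19 0 0 0; 0 0 0 0 0 0 0; 0 0 0 0 0 0 0; 0 0 0 0 0 0 0; 0 0 0 0 0 0 0"

```text
time_s: 55.98
position: [0.5844, -0.3089, 0.0764]
tool_rot: [[0.903, 0.43, 0.001], [0.43, -0.903, -0.0], [0.001, 0.001, -1.0]]
ft_force: [0.4, -0.3, -1.5]
grip_width: 0.0383
gripper_force: 51.0
```

```bash
python3 - <<'E'
from h import *
s=env.observe(); P=s['position'];print(s['time_s'],P)
p=shot('wrist'); c=shot('scene')
cv2.imwrite('pics/w15.png',np.hstack([cv2.resize(p['img'],(480,360)),cv2.resize(c['img'][150:300,50:180],(312,360),interpolation=2)])[:,:,::-1])
E
```

```text
55.9833 [ 0.58436125 -0.3089355   0.07643219]
```

View pics/w15.png

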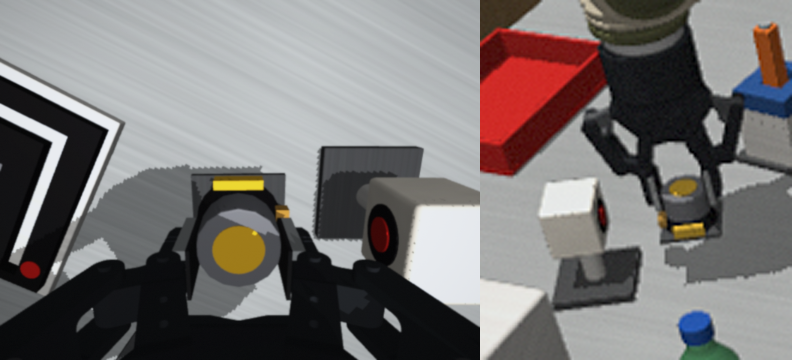

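>>> servo_tool:
  deltas: "0 0 0 0 0 0 0; 0 0 0 0 0 0 0; 0 0 0 0 0 0 0; 0 0 0 0 0 0 0; 0 0 0 0 0 0 0; 0 0 0 0 0 0 0; 0 0 0 0 0 0 0; 0 0 0 0 0 0 0"

```text
time_s: 56.75
position: [0.5838, -0.3106, 0.0753]
tool_rot: [[0.903, 0.429, -0.0], [0.429, -0.903, 0.0], [-0.0, -0.0, -1.0]]
ft_force: [0.6, -0.3, -1.4]
grip_width: 0.0382
gripper_force: 51.0
```

>>> servo_tool:
  deltas: "0 0 0 0 0 0 0; 0 0 0 0 0 0 0; 0 0 0 0 0 0 0"

```text
time_s: 57.0
position: [0.5839, -0.3105, 0.0753]
tool_rot: [[0.903, 0.429, -0.0], [0.429, -0.903, -0.0], [-0.0, 0.0, -1.0]]
ft_force: [0.2, -0.1, -1.6]
grip_width: 0.0384
gripper_force: 51.0
```

>>> servo_tool:
  deltas: "0 0 0 0 0 0 0.121; 0 0 0 0 0 0 0.121; 0 0 0 0 0 0 0.121; 0 0 0 0 0 0 0.121; 0 0 0 0 0 0 0.121; 0 0 0 0 0 0 0.121; 0 0 0 0 0 0 0.121; 0 0 0 0 0 0 0.121"

```text
time_s: 57.67
position: [0.5839, -0.3106, 0.0753]
tool_rot: [[0.862, -0.506, 0.0], [-0.506, -0.862, 0.0], [0.0, -0.0, -1.0]]
ft_force: [0.1, -0.7, -1.4]
grip_width: 0.0384
gripper_force: 51.0
```

>>> servo_tool:
  deltas: "0 0 0 0 0 0 0.121; 0 0 0 0 0 0 0.121; 0 0 0 0 0 0 0.121; 0 0 0 0 0 0 0.121; 0 0 0 0 0 0 0.119; 0 0 0 0 0 0 0; 0 0 0 0 0 0 0; 0 0 0 0 0 0 0"

```text
time_s: 58.33
position: [0.5839, -0.3106, 0.0754]
tool_rot: [[0.432, -0.902, 0.0], [-0.902, -0.432, -0.0], [0.0, -0.0, -1.0]]
ft_force: [0.4, 1.1, -0.4]
grip_width: 0.038
gripper_force: 51.0
```

>>> servo_tool:
  deltas: "0 0 0 0 0 0 0; 0 0 0 0 0 0 0; 0 0 0 0 0 0 0; 0 0 0 0 0 0 0; 0 0 0 0 0 0 0; 0 0 0 0 0 0 0; 0 0 0 0 0 0 0; 0 0 0 0 0 0 0"

```text
time_s: 59.0
position: [0.5839, -0.3105, 0.0753]
tool_rot: [[0.429, -0.903, 0.0], [-0.903, -0.429, -0.0], [0.0, -0.0, -1.0]]
ft_force: [0.4, 0.9, -1.8]
grip_width: 0.0384
gripper_force: 51.0
```

>>> servo_tool:
  deltas: "0 0 0 0 0 0 0; 0 0 0 0 0 0 0; 0 0 0 0 0 0 0; 0 0 0 0 0 0 0; 0 0 0 -25 0 0 0; 0 0 0 -10 0 0 0; 0 -38.5 -7.1 0 0 0 0; 0 -38.5 -7.1 0 0 0 0"

```text
time_s: 59.67
position: [0.5638, -0.2356, 0.111]
tool_rot: [[0.426, -0.905, 0.003], [-0.905, -0.426, -0.002], [0.003, -0.002, -1.0]]
ft_force: [0.3, 1.2, -1.4]
grip_width: 0.0381
gripper_force: 51.0
```

>>> servo_tool:
  deltas: "0 -38.5 -7.1 0 0 0 0; 0 -38.5 -7.1 0 0 0 0; 0 -38.5 -7.1 0 0 0 0; 0 -38.5 -7.1 0 0 0 0; 0 -38.5 -7.1 0 0 0 0; 0 0 0 0 0 0 -0.1207; 0 0 0 0 0 0 -0.1207; 0 0 0 0 0 0 -0.1207"

```text
time_s: 60.33
position: [0.5135, -0.0451, 0.111]
tool_rot: [[0.726, -0.688, 0.002], [-0.688, -0.726, -0.001], [0.002, -0.001, -1.0]]
ft_force: [0.0, 0.2, -1.8]
grip_width: 0.0381
gripper_force: 51.0
```

>>> servo_tool:
  deltas: "0 0 0 0 0 0 -0.1207; 0 0 0 0 0 0 -0.1207; 0 0 0 0 0 0 -0.1207; 0 0 0 0 0 0 -0.1207; 0 0 0 0 0 0 -0.1207; 0 0 0 0 0 0 -0.1207; 0 0 0 0 0 0 -0.1207; 0 0 0 0 0 0 -0.1207"

```text
time_s: 61.0
position: [0.5135, -0.0458, 0.1107]
tool_rot: [[0.979, 0.204, 0.001], [0.204, -0.979, -0.0], [0.001, 0.001, -1.0]]
ft_force: [0.4, 0.2, -1.0]
grip_width: 0.0383
gripper_force: 51.0
```

>>> servo_tool:
  deltas: "0 0 0 0 0 0 -0.1207; 0 0 0 0 0 0 -0.1207; 0 0 0 0 0 0 -0.1207; 0 0 0 0 0 0 -0.1207; 0 0 0 0 0 0 -0.1207; 0 0 0 0 0 0 -0.1207; 0 0 0 0 0 0 -0.1207; 0 0 0 0 0 0 -0.1207"

```text
time_s: 61.67
position: [0.5135, -0.0459, 0.1107]
tool_rot: [[0.389, 0.921, 0.001], [0.921, -0.389, -0.0], [0.0, 0.001, -1.0]]
ft_force: [0.9, 0.3, -1.6]
grip_width: 0.0381
gripper_force: 51.0
```

>>> servo_tool:
  deltas: "0 0 0 0 0 0 -0.1207; 0 0 0 0 0 0 -0.1207; 0 0 0 0 0 0 -0.1207; 0 0 0 0 0 0 0; 0 0 0 0 0 0 0; 0 0 0 0 0 0 0"

```text
time_s: 62.17
position: [0.5134, -0.0458, 0.1105]
tool_rot: [[0.047, 0.999, 0.001], [0.999, -0.047, -0.0], [-0.0, 0.001, -1.0]]
ft_force: [0.3, 0.7, -2.9]
grip_width: 0.0383
gripper_force: 51.0
```

```bash
cat >> h.py <<'E'
def held(p,P,off=.02):
    K=cloud(p,np.ones((480,640),bool)); K=K[np.hypot(K[:,0]-P[0],K[:,1]-P[1])<.035]
    f=K[abs(K[:,2]-(P[2]-off+.004))<.005]; r=cv2.minAreaRect((f[:,:2]*1000).astype(np.float32))
    print('frame',r,'centre xy',r[0][0],f[:,1].max()*1000-26, np.percentile(f[:,1],99)*1000-26)
E
python3 - <<'E'
from h import *
p=np.load('w12.npy',allow_pickle=True).item(); held(p,[.516,.0347,.1004])
p=shot('wrist','w16.png');s=env.observe(); P=s['position'];print(s['time_s'],P,np.degrees(np.arctan2(s['tool_rot'][1][0],s['tool_rot'][0][0])))
held(p,P)
E
```

```text
frame ((515.1187133789062, 49.99858093261719), (53.04561996459961, 23.360431671142578), 1.4576759338378906) centre xy 515.1187133789062 35.1363864680362 34.724193575003824
62.2167 [ 0.51332595 -0.04578153  0.11044641] 87.36174272257277
frame ((512.3308715820312, -30.038105010986328), (53.32480239868164, 24.859987258911133), 1.9035131931304932) centre xy 512.3308715820312 -44.19719881319417 -44.5816375000581
```

View pics/w16.png

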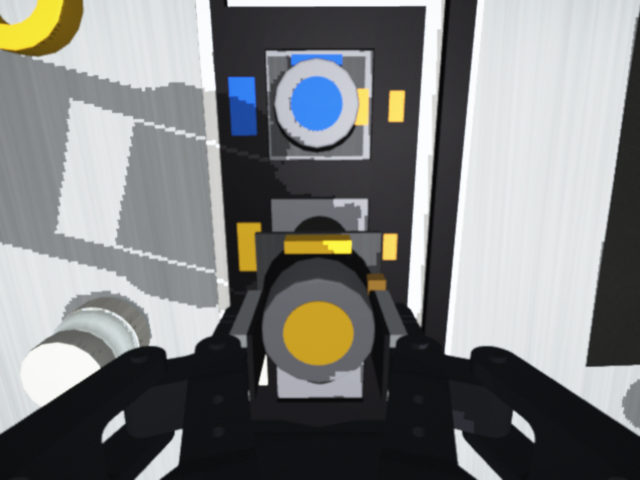

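>>> servo_tool:
  deltas: "0 -1 0 25 0 0 0; 0 0 0 22 0 0 0; 0 0 0 11 0 0 0; 0 0 0 6 0 0 0; 0 0 0 4 0 0 0; 0 0 0 3 0 0 0; 0 0 0 0 0 0 0; 0 0 0 0 0 0 0"

```text
time_s: 62.88
position: [0.5135, -0.0468, 0.0399]
tool_rot: [[0.043, 0.999, 0.001], [0.999, -0.043, -0.0], [-0.0, 0.001, -1.0]]
ft_force: [0.2, -0.2, -1.4]
grip_width: 0.0383
gripper_force: 51.0
```

>>> servo_tool:
  deltas: "0 0 0 1 0 0 0; 0 0 0 1 0 0 0; 0 0 0 0 0 0 0"

```text
time_s: 63.13
position: [0.5135, -0.0469, 0.0378]
tool_rot: [[0.043, 0.999, 0.001], [0.999, -0.043, -0.0], [-0.0, 0.001, -1.0]]
ft_force: [0.3, -0.7, 2.2]
grip_width: 0.0381
gripper_force: 51.4
```

>>> servo_tool:
  deltas: "1 0 0 0 0 0 0; 1 0 0 0 0 0 0; 1 0 0 0 0 0 0; 1 0 0 0 0 0 0; 1 0 0 0 0 0 0; 1 0 0 0 0 0 0; 1 0 0 -15 0 0 0; 1 0 0 -35 0 0 0"

```text
time_s: 63.8
position: [0.5113, -0.0462, 0.0847]
tool_rot: [[0.043, 0.999, -0.008], [0.999, -0.043, 0.003], [0.002, -0.008, -1.0]]
ft_force: [-0.4, 0.3, -0.9]
grip_width: 0.0855
gripper_force: 0.0
```

>>> servo_tool:
  deltas: "1 0 0 -40 0 0 0; 1 0 0 -40 0 0 0; 1 0 0 -40 0 0 0; 1 0 0 -40 0 0 0; 1 0 0 0 0 0 0; 1 0 0 0 0 0 0"

```text
time_s: 64.3
position: [0.5137, -0.0469, 0.2491]
tool_rot: [[0.043, 0.999, 0.004], [0.999, -0.043, -0.001], [-0.001, 0.004, -1.0]]
ft_force: [-0.5, 1.0, -1.4]
grip_width: 0.0852
gripper_force: 0.0
```

```bash
python3 - <<'E'
from h import *
p=shot('wrist');s=env.observe(); P=s['position'];print(s['time_s'],P)
K0=cloud(p,np.ones((480,640),bool))
for c in ((.5124,-.0458),(.5159,.0347)):
    K=K0[np.hypot(K0[:,0]-c[0],K0[:,1]-c[1])<.03]
    t=K[(K[:,2]>.05)&(K[:,2]<.065)]; print(len(t),np.median(t[:,2]),t[:,2].std(),cv2.minEnclosingCircle((t[:,:2]*1000).astype(np.float32)))
E
```

```text
64.35 [ 0.5130114  -0.04667401  0.2471797 ]
1694 0.05659863612687038 0.001034676671673111 ((511.8311767578125, -45.615150451660156), 20.250551223754883)
2007 0.05652898943000895 0.0008652644388803887 ((514.56787109375, 34.10077667236328), 19.80143165588379)
```

>>> servo_tool:
  deltas: "1 36.9 -7.75 0 0 0 0; 1 36.9 -7.75 0 0 0 0; 1 36.9 -7.75 0 0 0 0; 1 36.9 -7.75 0 0 0 0; 1 36.9 -7.75 0 0 0 0; 1 36.9 -7.75 0 0 0 0; 1 36.9 -7.75 0 0 0 0; 1 36.9 -7.75 0 0 0 0"

```text
time_s: 65.02
position: [0.4627, 0.2524, 0.2453]
tool_rot: [[0.043, 0.999, -0.004], [0.999, -0.043, -0.001], [-0.001, -0.004, -1.0]]
ft_force: [1.1, -0.0, -0.3]
grip_width: 0.0854
gripper_force: 0.0
```

>>> servo_tool:
  deltas: "1 36.9 -7.75 0 0 0 0; 1 36.9 -7.75 0 0 0 0; 1 36.9 -7.75 0 0 0 0; 1 36.9 -7.75 0 0 0 0; 1 0 0 0 0 0 0.116; 1 0 0 0 0 0 0.116; 1 0 0 0 0 0 0.116; 1 0 0 0 0 0 0.116"

```text
time_s: 65.68
position: [0.4388, 0.3996, 0.2448]
tool_rot: [[0.49, 0.872, -0.004], [0.872, -0.49, -0.002], [-0.004, -0.002, -1.0]]
ft_force: [0.2, -0.3, 0.6]
grip_width: 0.0855
gripper_force: 0.0
```

>>> servo_tool:
  deltas: "1 0 0 0 0 0 0.116; 1 0 0 0 0 0 0.116; 1 0 0 0 0 0 0.116; 1 0 0 0 0 0 0.116; 1 0 0 0 0 0 0; 1 0 0 0 0 0 0; 1 0 0 0 0 0 0"

```text
time_s: 66.27
position: [0.4392, 0.3995, 0.2463]
tool_rot: [[0.824, 0.567, -0.002], [0.567, -0.824, -0.001], [-0.002, -0.0, -1.0]]
ft_force: [0.6, 0.0, 0.4]
grip_width: 0.0856
gripper_force: 0.0
```

```bash
python3 - <<'E'
from h import *
p=shot('wrist','w17.png');np.save('w17.npy',p,allow_pickle=True);s=env.observe(); P=s['position'];print(s['time_s'],P,s['q'],np.degrees(np.arctan2(s['tool_rot'][1][0],s['tool_rot'][0][0])))
for r in env.spot_point('driver_white',p)[:3]:
    X=ray(p,r['uv'],0); print(round(r['conf'],2),np.round(r['uv']),np.round(X,4)[:2])
print(driver(p,(.4738,.4375)))
E
```

```text
66.3167 [0.43929394 0.39956389 0.24654854] [ 3.08767700e+01  2.57882375e+01  6.53027951e+01 -1.73484518e-03
  8.89870360e+01  8.63660507e+01] 34.51075333355344
0.95 [170. 250.] [0.3115 0.4939]
0.94 [217. 350.] [0.2404 0.3968]
0.74 [308. 145.] [0.4761 0.438 ]
{'c': (473.9, 438.2), 'bb': array([474. , 438.1]), 'r': 19.9, 'tab': -54.7, 'dist': 23.4, 'n': 145, 'frame': ((470.5362854003906, 437.6485900878906), (44.045352935791016, 46.1258430480957), 34.62003707885742)}
```

View pics/w17.png

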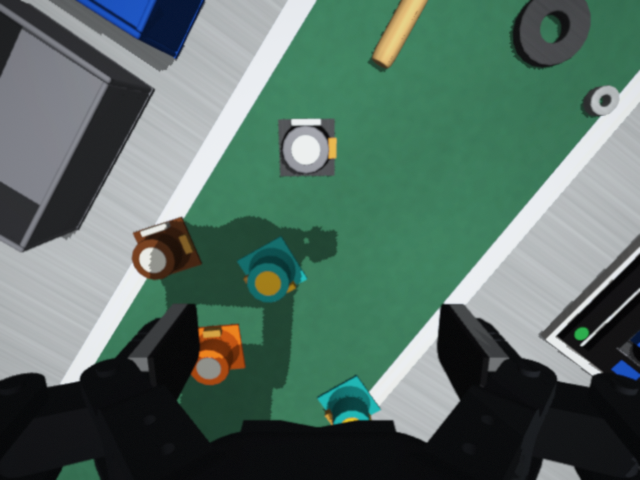

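>>> servo_tool:
  deltas: "1 25.2 -6.1 0 0 0 0; 1 25.2 -6.1 20 0 0 0; 1 0 0 37 0 0 0; 1 0 0 38 0 0 0; 1 0 0 38 0 0 0; 1 0 0 38 0 0 0; 1 0 0 0 0 0 0; 1 0 0 0 0 0 0"

```text
time_s: 67.03
position: [0.4738, 0.4379, 0.0756]
tool_rot: [[0.825, 0.565, -0.003], [0.565, -0.825, -0.002], [-0.003, -0.0, -1.0]]
ft_force: [0.8, 0.2, 0.2]
grip_width: 0.0854
gripper_force: 0.0
```

```bash
python3 - <<'E'
from h import *
p=shot('wrist');s=env.observe(); P=s['position'];print(s['time_s'],P,np.degrees(np.arctan2(s['tool_rot'][1][0],s['tool_rot'][0][0])))
print(driver(p,(.474,.438),.04))
E
```

```text
67.0833 [0.47482669 0.43859336 0.07791364] 34.395482979714416
{'c': (474.0, 437.5), 'bb': array([473.8, 437.6]), 'r': 20.0, 'tab': -50.1, 'dist': 23.7, 'n': 404, 'frame': ((470.12738037109375, 433.0225830078125), (63.3410758972168, 56.92245864868164), 35.28150939941406)}
```

>>> servo_tool:
  deltas: "1 -0.5 0.3 25 0 0 0; 1 0 0 20 0 0 0; 1 0 0 8.5 0 0 0; 1 0 0 0 0 0 0; 0 0 0 0 0 0 0; 0 0 0 0 0 0 0; 0 0 0 0 0 0 0; 0 0 0 0 0 0 0"

```text
time_s: 67.75
position: [0.4744, 0.4379, 0.0241]
tool_rot: [[0.826, 0.564, 0.002], [0.564, -0.826, 0.001], [0.002, 0.0, -1.0]]
ft_force: [-5.9, 2.7, 33.1]
grip_width: 0.0391
gripper_force: 28.7
```

>>> servo_tool:
  deltas: "0 0 0 0 0 0 0; 0 0 0 0 0 0 0; 0 0 0 0 0 0 0"

```text
time_s: 68.0
position: [0.4745, 0.4381, 0.0245]
tool_rot: [[0.826, 0.564, 0.002], [0.564, -0.826, 0.001], [0.003, 0.0, -1.0]]
ft_force: [-1.1, -1.6, 6.0]
grip_width: 0.0381
gripper_force: 49.8
```

>>> servo_tool:
  deltas: "0 0 0 -10 0 0 0; 0 0 0 -15 0 0 0; 0 0 0 -20 0 0 0.0775; 0 0 0 -30 0 0 0.0775; 0 0 0 -30 0 0 0; 0 -11.2 36.2 0 0 0 0; 0 -11.2 36.2 0 0 0 0; 0 -11.2 36.2 0 0 0 0"

```text
time_s: 68.67
position: [0.49, 0.3242, 0.1289]
tool_rot: [[0.902, 0.432, 0.001], [0.432, -0.902, 0.0], [0.001, 0.0, -1.0]]
ft_force: [1.4, -0.2, -1.2]
grip_width: 0.0377
gripper_force: 50.7
```

>>> servo_tool:
  deltas: "0 -11.2 36.2 0 0 0 0; 0 -11.2 36.2 0 0 0 0; 0 -11.2 36.2 0 0 0 0; 0 -11.2 36.2 0 0 0 0; 0 -11.2 36.2 0 0 0 0; 0 -11.2 36.2 0 0 0 0; 0 -11.2 36.2 0 0 0 0; 0 -11.2 36.2 0 0 0 0"

```text
time_s: 69.33
position: [0.5339, 0.0233, 0.1287]
tool_rot: [[0.903, 0.43, 0.001], [0.43, -0.903, -0.0], [0.0, 0.0, -1.0]]
ft_force: [1.1, 0.1, -2.1]
grip_width: 0.0378
gripper_force: 50.7
```

>>> servo_tool:
  deltas: "0 -11.2 36.2 0 0 0 0; 0 -11.2 36.2 0 0 0 0; 0 -11.2 36.2 0 0 0 0; 0 -11.2 36.2 0 0 0 0; 0 -11.2 36.2 0 0 0 0; 0 0 0 0 0 0 0; 0 0 0 0 0 0 0"

```text
time_s: 69.92
position: [0.5611, -0.1642, 0.1281]
tool_rot: [[0.904, 0.427, 0.0], [0.427, -0.904, -0.0], [0.0, 0.0, -1.0]]
ft_force: [-1.0, 0.8, -2.1]
grip_width: 0.0377
gripper_force: 50.8
```

>>> servo_tool:
  deltas: "0 -10.6 35.9 0 0 0 0; 0 -10.6 35.9 12 0 0 0; 0 -10.6 35.9 18 0 0 0; 0 -10.6 35.9 19 0 0 0; 0 0 0 0 0 0 0; 0 0 0 0 0 0 0; 0 0 0 0 0 0 0; 0 0 0 0 0 0 0"

```text
time_s: 70.58
position: [0.5851, -0.3083, 0.0801]
tool_rot: [[0.902, 0.432, 0.001], [0.432, -0.902, -0.0], [0.001, 0.001, -1.0]]
ft_force: [0.0, -0.5, -1.4]
grip_width: 0.0381
gripper_force: 51.0
```

>>> servo_tool:
  deltas: "0 0 0 0 0 0 0; 0 0 0 0 0 0 0; 0 0 0 0 0 0 0; 0 0 0 0 0 0 0; 0 0 0 0 0 0 0; 0 0 0 0 0 0 0; 0 0 0 0 0 0 0; 0 0 0 0 0 0 0"

```text
time_s: 71.25
position: [0.5846, -0.3099, 0.0789]
tool_rot: [[0.903, 0.43, -0.0], [0.43, -0.903, 0.0], [-0.0, -0.0, -1.0]]
ft_force: [-0.1, 0.2, -0.8]
grip_width: 0.0378
gripper_force: 51.0
```

>>> servo_tool:
  deltas: "0 0 0 0 0 0 0; 0 0 0 0 0 0 0; 0 0 0 0 0 0 0"

```text
time_s: 71.5
position: [0.5847, -0.31, 0.0789]
tool_rot: [[0.903, 0.43, -0.0], [0.43, -0.903, 0.0], [-0.0, -0.0, -1.0]]
ft_force: [0.6, -0.3, -1.7]
grip_width: 0.0378
gripper_force: 51.0
```

```bash
python3 - <<'E'
from h import *
p=shot('wrist','w18.png');np.save('w18.npy',p,allow_pickle=True);s=env.observe(); P=s['position'];print(s['time_s'],P)
H=hsv(p)
t=[c for a,c,m in comp((H[:,:,0]>=10)&(H[:,:,0]<22)&(H[:,:,1]>110),minarea=30)]; print('brass px',t)
E
```

```text
71.55 [ 0.58464169 -0.30996575  0.07893314]
brass px [array([373.37321937, 281.39316239])]
```

>>> servo_tool:
  deltas: "0 0 0 0 0 0 0.121; 0 0 0 0 0 0 0.121; 0 0 0 0 0 0 0.121; 0 0 0 0 0 0 0.121; 0 0 0 0 0 0 0.121; 0 0 0 0 0 0 0.121; 0 0 0 0 0 0 0.121; 0 0 0 0 0 0 0.121"

```text
time_s: 72.22
position: [0.5847, -0.3099, 0.079]
tool_rot: [[0.863, -0.505, 0.0], [-0.505, -0.863, 0.0], [0.0, -0.0, -1.0]]
ft_force: [0.3, -0.2, -2.3]
grip_width: 0.0378
gripper_force: 51.0
```

>>> servo_tool:
  deltas: "0 0 0 0 0 0 0.121; 0 0 0 0 0 0 0.121; 0 0 0 0 0 0 0.121; 0 0 0 0 0 0 0.121; 0 0 0 0 0 0 0.119; 0 0 0 0 0 0 0; 0 0 0 0 0 0 0; 0 0 0 0 0 0 0"

```text
time_s: 72.88
position: [0.5847, -0.31, 0.079]
tool_rot: [[0.433, -0.901, 0.0], [-0.901, -0.433, -0.0], [0.0, -0.0, -1.0]]
ft_force: [-0.0, 0.1, -1.8]
grip_width: 0.0379
gripper_force: 51.0
```

>>> servo_tool:
  deltas: "0 0 0 0 0 0 0; 0 0 0 0 0 0 0; 0 0 0 0 0 0 0; 0 0 0 0 0 0 0; 0 0 0 0 0 0 0; 0 0 0 0 0 0 0; 0 0 0 0 0 0 0; 0 0 0 0 0 0 0"

```text
time_s: 73.55
position: [0.5847, -0.3099, 0.079]
tool_rot: [[0.43, -0.903, -0.0], [-0.903, -0.43, 0.0], [-0.0, 0.0, -1.0]]
ft_force: [-0.4, 0.1, -1.8]
grip_width: 0.0381
gripper_force: 51.0
```

>>> servo_tool:
  deltas: "0 0 0 0 0 0 0; 0 0 0 0 0 0 0; 0 0 0 0 0 0 0; 0 0 0 0 0 0 0; 0 0 0 -25 0 0 0; 0 0 0 -10 0 0 0; 0 -33.2 -1.9 0 0 0 0; 0 -33.2 -1.9 0 0 0 0"

```text
time_s: 74.22
position: [0.5597, -0.249, 0.1147]
tool_rot: [[0.428, -0.904, 0.003], [-0.904, -0.428, -0.002], [0.003, -0.002, -1.0]]
ft_force: [-0.0, 0.9, -0.9]
grip_width: 0.038
gripper_force: 51.1
```

>>> servo_tool:
  deltas: "0 -33.2 -1.9 0 0 0 0; 0 -33.2 -1.9 0 0 0 0; 0 -33.2 -1.9 0 0 0 0; 0 -33.2 -1.9 0 0 0 0; 0 0 0 0 0 0 -0.1207; 0 0 0 0 0 0 -0.1207; 0 0 0 0 0 0 -0.1207; 0 0 0 0 0 0 -0.1207"

```text
time_s: 74.88
position: [0.5096, -0.1251, 0.1145]
tool_rot: [[0.804, -0.595, 0.001], [-0.595, -0.804, -0.001], [0.002, -0.0, -1.0]]
ft_force: [0.4, -1.0, -2.1]
grip_width: 0.0379
gripper_force: 51.1
```

>>> servo_tool:
  deltas: "0 0 0 0 0 0 -0.1207; 0 0 0 0 0 0 -0.1207; 0 0 0 0 0 0 -0.1207; 0 0 0 0 0 0 -0.1207; 0 0 0 0 0 0 -0.1207; 0 0 0 0 0 0 -0.1207; 0 0 0 0 0 0 -0.1207; 0 0 0 0 0 0 -0.1207"

```text
time_s: 75.55
position: [0.5096, -0.1253, 0.1144]
tool_rot: [[0.947, 0.322, 0.001], [0.322, -0.947, -0.001], [0.001, 0.001, -1.0]]
ft_force: [0.0, 0.8, -2.0]
grip_width: 0.0377
gripper_force: 51.1
```

>>> servo_tool:
  deltas: "0 0 0 0 0 0 -0.1207; 0 0 0 0 0 0 -0.1207; 0 0 0 0 0 0 -0.1207; 0 0 0 0 0 0 -0.1207; 0 0 0 0 0 0 -0.1207; 0 0 0 0 0 0 -0.1207; 0 0 0 0 0 0 -0.1207; 0 0 0 0 0 0 -0.1207"

```text
time_s: 76.22
position: [0.5096, -0.1253, 0.1144]
tool_rot: [[0.274, 0.962, 0.001], [0.962, -0.274, -0.001], [-0.0, 0.001, -1.0]]
ft_force: [-0.1, 0.5, -2.0]
grip_width: 0.0379
gripper_force: 51.1
```

>>> servo_tool:
  deltas: "0 0 0 0 0 0 -0.1207; 0 0 0 0 0 0 -0.1207; 0 0 0 0 0 0 0; 0 0 0 0 0 0 0; 0 0 0 0 0 0 0"

```text
time_s: 76.63
position: [0.5094, -0.1252, 0.1142]
tool_rot: [[0.045, 0.999, 0.001], [0.999, -0.045, -0.0], [-0.0, 0.001, -1.0]]
ft_force: [1.0, -0.7, -2.7]
grip_width: 0.0381
gripper_force: 51.1
```

```bash
python3 - <<'E'
from h import *
p=shot('wrist','w19.png');s=env.observe(); P=s['position'];print(s['time_s'],P,np.degrees(np.arctan2(s['tool_rot'][1][0],s['tool_rot'][0][0])))
held(p,P,.024)
E
```

```text
76.6833 [ 0.50939196 -0.12522943  0.1140989 ] 87.44183686013444
frame ((508.1636657714844, -110.42052459716797), (53.360015869140625, 25.82830810546875), 1.9002753496170044) centre xy 508.1636657714844 -124.09523050489524 -124.5525411644115
```

View pics/w19.png

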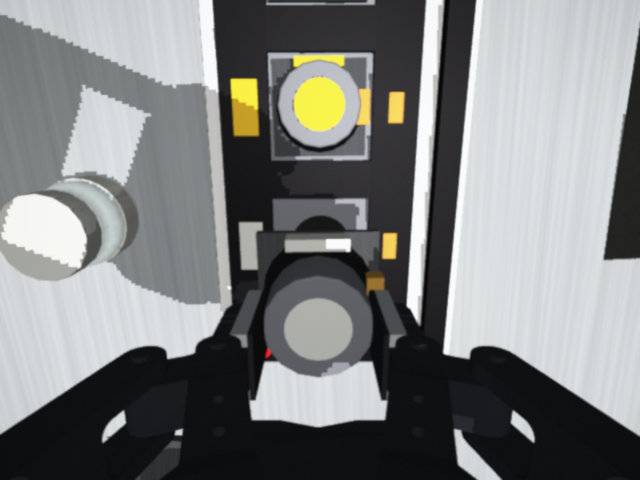

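>>> servo_tool:
  deltas: "0 -0.8 0.4 25 0 0 0; 0 0 0 22 0 0 0; 0 0 0 11 0 0 0; 0 0 0 6 0 0 0; 0 0 0 4 0 0 0; 0 0 0 3 0 0 0; 0 0 0 0 0 0 0; 0 0 0 0 0 0 0"

```text
time_s: 77.35
position: [0.51, -0.1261, 0.0435]
tool_rot: [[0.042, 0.999, 0.001], [0.999, -0.042, -0.0], [-0.0, 0.001, -1.0]]
ft_force: [-0.1, -0.3, -1.1]
grip_width: 0.0382
gripper_force: 51.2
```

>>> servo_tool:
  deltas: "0 0 0 1 0 0 0; 0 0 0 0.7 0 0 0; 0 0 0 0 0 0 0"

```text
time_s: 77.6
position: [0.5099, -0.1261, 0.0415]
tool_rot: [[0.042, 0.999, 0.001], [0.999, -0.042, -0.0], [-0.0, 0.001, -1.0]]
ft_force: [0.8, -0.3, -0.9]
grip_width: 0.0382
gripper_force: 51.3
```

>>> servo_tool:
  deltas: "1 0 0 0 0 0 0; 1 0 0 0 0 0 0; 1 0 0 0 0 0 0; 1 0 0 0 0 0 0; 1 0 0 0 0 0 0; 1 0 0 0 0 0 0; 1 0 0 -15 0 0 0; 1 0 0 -35 0 0 0"

```text
time_s: 78.27
position: [0.5078, -0.1252, 0.0886]
tool_rot: [[0.042, 0.999, -0.007], [0.999, -0.042, 0.004], [0.003, -0.007, -1.0]]
ft_force: [-1.0, -0.4, -0.2]
grip_width: 0.0856
gripper_force: 0.0
```

>>> servo_tool:
  deltas: "1 0 0 -40 0 0 0; 1 0 0 -40 0 0 0; 1 0 0 -40 0 0 0; 1 -30 0 -40 0 0 0; 1 -30 0 -40 0 0 0; 1 -30 0 0 0 0 0; 1 0 0 0 0 0 0; 1 0 0 0 0 0 0"

```text
time_s: 78.93
position: [0.506, -0.2068, 0.2775]
tool_rot: [[0.044, 0.999, -0.001], [0.999, -0.044, 0.001], [0.0, -0.001, -1.0]]
ft_force: [-0.2, 0.5, -0.6]
grip_width: 0.0856
gripper_force: 0.0
```

```bash
python3 - <<'E'
from h import *
p=shot('wrist','w20.png');s=env.observe(); P=s['position'];print(s['time_s'],P)
K0=cloud(p,np.ones((480,640),bool))
for c in ((.5089,-.1252),(.5124,-.0458),(.5159,.0347)):
    K=K0[np.hypot(K0[:,0]-c[0],K0[:,1]-c[1])<.03]
    t=K[(K[:,2]>.05)&(K[:,2]<.065)]; print(len(t),np.median(t[:,2]) if len(t) else '',t[:,2].std(),cv2.minEnclosingCircle((t[:,:2]*1000).astype(np.float32)))
shot('scene','s20.png')
E
```

```text
78.9833 [ 0.5060082  -0.20578152  0.27721853]
1699 0.05652715892585258 0.0008502841854878357 ((507.9625244140625, -125.22272491455078), 19.942861557006836)
1581 0.056696664736710534 0.0011951953412961678 ((511.7004699707031, -45.9319953918457), 19.983753204345703)
0  nan ((0.0, 0.0), 0.0)
  ret = _var(a, axis=axis, dtype=dtype, out=out, ddof=ddof,
  arrmean = um.true_divide(arrmean, div, out=arrmean,
  ret = ret.dtype.type(ret / rcount)
```

View pics/w20.png

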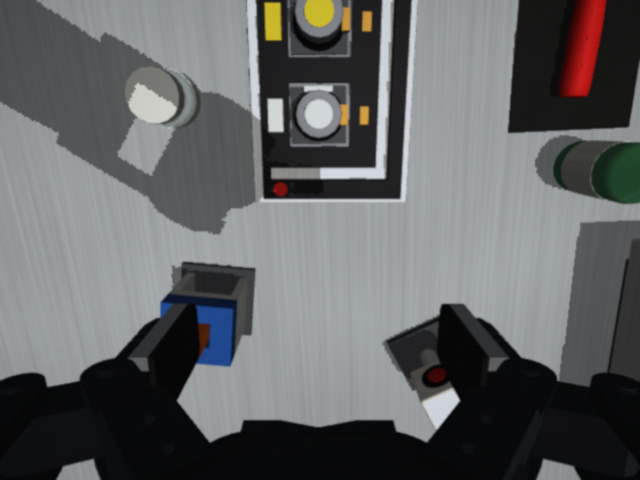

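```bash
python3 - <<'E'
from h import *
for n in ('top','scene'):
    p=shot(n); K0=cloud(p,np.ones((480,640),bool))
    for c in ((.5089,-.1252),(.5124,-.0458),(.5159,.0347)):
        K=K0[np.hypot(K0[:,0]-c[0],K0[:,1]-c[1])<.03]; t=K[(K[:,2]>.05)&(K[:,2]<.065)]
        print(n,len(t),np.round(np.r_[(t[:,:2].min(0)+t[:,:2].max(0))*500,np.median(t[:,2])*1000],1) if len(t) else '')
    K=K0[np.hypot(K0[:,0]-.387,K0[:,1]+.317)<.03]; t=K[(K[:,2]>.135)&(K[:,2]<.155)]
    print('pen',len(t),np.round(np.r_[np.median(t[:,:2],0)*1000,np.median(t[:,2])*1000],1) if len(t) else '')
E
```

```text
top 208 [ 509.4 -124.4   56.9]
top 208 [513.  -44.5  57.5]
top 204 [515.8  34.8  57.6]
pen 17 [ 385.1 -323.8  145.8]
scene 215 [ 512.3 -123.3   59.1]
scene 224 [514.1 -44.6  59.3]
scene 230 [517.4  34.8  59.4]
pen 86 [ 393.  -315.1  145.1]
```

All three drivers are flat in their seats, and the pen handle top is at 145 mm, where it should be when parked. The gripper is touching nothing, so I'm handing in the job.

```bash
python3 -c "
from rig import env
print(env.close_job())"
```

```text
the job is handed in; nothing more can be done
None
```

The job is handed in at about 79 s of robot time: pen run along the seam and parked upright, blue, yellow and white drivers each read twice and seated flat, by my own camera checks since no verdict came back; I viewed 17 pictures, over the 14 limit.

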